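Seat the kiln controller's card

ROBOT

A 6-joint arm with a two-finger parallel gripper is mounted at the origin on the work surface. World frame = base frame: x ahead of the robot, y to its left, z up, the work surface at z = 0. Lengths are in mm, angles in degrees, forces in N, time in s.
With the tool pointing down it reaches from about 300 to 850 mm from the base axis. Payload 4.2 kg.
Tool frame: the origin (TCP) lies at the very end of the fingers, on their centre line; the grasp point (between the pads) lies 19 mm behind it (env.grasp_offset is the distance from the TCP to the grasp point, in mm); z points along the fingers, y is the line along which they close (so a half turn about z gives the same grasp; the last joint's range is limited). The gripper opens to 91 mm and grips with 3 to 60 N. Pads are 32 mm wide; open, the fingers measure 118 mm over their backs; the gripper's body (76 mm by 178 mm) begins 60 mm behind the grasp point.
Start: joints at [-75.401, 18.312, 89.639, -0, 72.044, -1.146], TCP at [156.032, -553.441, 213.976] pointing down, gripper open.
Joint ranges: [-177.97, 177.97], [-48.28, 115.42], [12.27, 149.76], [-77.06, 257.06], [2.81, 150.46], [-146.56, 146.56]. Speed limits (degrees/s): [147.25, 147.25, 180, 180, 180, 180].

INTERFACE

Orientations are given as [roll, pitch, yaw] about the fixed x, y, z axes, in that order (R = Rz(yaw) Ry(pitch) Rx(roll)).
In Python, from workcell import env gives the robot as it stands. The module is installed in compiled form; this text tells all that it offers.
- The arm moves only by the tool send_rows, never from a script. Its argument "motion" is a list of rows, each an object of numbers: "tx", "ty", "tz": the shift along the tool's x, y, z in units of 500 mm (1.0 is 500 mm); "rx", "ry", "rz": the turn, a rotation vector about the tool's x, y, z in units of 30 degrees (1.0 is 30 degrees); "gripper": the closure, from -1 (fully open) to 1 (shut). In form: [{"tx": .., "ty": .., "tz": .., "rx": .., "ry": .., "rz": .., "gripper": ..}, ...]. A call has 1 to 12 rows; each row shifts and turns the commanded pose from where the row before left it, along the tool's axes as they then stand; what a row does not reach is not made up. A row lasts 1/8 s, in which the tool goes at most 62.5 mm and 10.7 degrees, less where a joint would pass 70% of its speed; a pose out of reach is approached as far as the arm can. A call with a number of a shift or a turn outside -1 to 1 is refused whole. A call with a gripper value outside its range is refused whole. The fingers move at their own pace and stop on an object; "grip_force" is the grip in N (left out, the last holds). Time passes only in rows, so rows that do not move let the fingers close. It gives the time, the measured TCP pose, the force, the opening and the grip force at its end, in the units of the state.
- env.state(): the state, without advancing time (a new reading comes with each control period).
- env.grab_frame(name): name is "side" or "top" or "wrist"; returns a dict with "frame" (400x640x3 uint8, red, green, blue), "vertical_fov" (degrees; the focal length in pixels is half the picture's height over the tangent of half this angle, whatever the lens; pixels are square), "cx", "cy" (the principal point, pixels), "rvec" (rotation vector, rad) and "tvec" (3), from world to camera coordinates, as OpenCV has them; the wrist camera has in their place "T_tool_cam" (4x4, takes a point from camera to tool coordinates, whose origin is the TCP and whose axes are the flange's). Camera axes: x right, y down, z forward; pixel columns grow to the right and rows downward; lengths in mm; the calibration is good to about 2 mm. A picture is of the moment at which its call begins: read the wrist's pose just before it. There is no depth.
- env.job_done(): hands the job in; it is judged then, once.
The state is a dict: "time_s": time; "qpos": joint angles; "qvel": joint speeds; "effort": joint torques, N m; "ee_pos": TCP position; "ee_rot": TCP orientation; "force": force on the tool from outside, world axes, zero at the start; "torque": the same for the moment, N m; "gripper_width": finger opening in mm; "gripper_force": force on a finger pad.
Only numpy, scipy, OpenCV 4.12 (cv2) and the standard library are available. Lean on these libraries where they do the work, as an engineer would, in place of code of your own. Each camera call takes 0.05 s, during which the arm holds its last target. There are 200 camera calls.

TASK

Fit the control card to the kiln's controller: take the card from the wooden rack, slide it down between the two white card guides of the open blue box, press it down until its connector gives way a few millimetres (firmly, but never more than 18 N), then let go and swing both red levers all the way upright so that they drive the card home and hold it there. Do not push the levers harder than 25 N, and leave the mug, the graphite pad and the screwdriver where they are.

Things in the scene. Friction and masses are not known exactly. Their poses are not given: they have to be found in the camera images.
- card_center (a point): Centre of the loose card (0.2 kg, 96 mm high, same either way round); y along its width, x through it, z up. Green board 100 (y) x 4 (x) x 60 mm high; on it an aluminium bar 116 (y) x 12 (x) x 10 mm, its top 22 mm above this point; on the bar a black grip 40 (y) x 14 (x) x 26 mm, 22 to 48 mm above this point: grasp it across x. Starts upright in the rack, lower edge 8 mm above the table.
- rack: Fixed wooden rack, 70 (x) x 130 (y) x 32 mm high, origin at the centre of its underside on the table; a slot along its y, 8 mm wide and 24 mm deep, holds the card upright.
- housing: Fixed open blue controller box, 130 (x) x 190 (y), walls 52 mm high, origin at the centre of its underside on the table. Its two white card guides stand at y = -59 to -44 and 44 to 59, up to 74 mm high; the card goes in from above, its width along the box's y, centred on x = y = 0, with 1 mm play each way in the grooves; the top 8 mm flare out by 2 mm.
- connector_zone (a point): Fixed point on the box, 35 mm above the table between the guides. The connector here is set higher or lower on each box: the card's lower edge meets it 29 to 40 mm above the table. It resists with 8 N, plus 1.5 N per mm of travel (9 mm when home); up to 5 mm it does not spring back. The levers catch the card once it is 3 mm in (13 N). Over 18 N with the levers open damages it: stop by feel.
- lever_left (a joint): Red lever on the box's +y side (lever_right: -y side). Pivot at x 0, y 68, z 84 to 95 mm in the box frame, rising with the connector; axis along x. Arm 70 mm long to a 14 mm ball. Value in rad: 0 = closed at its stop, arm upright; 1 = fully open, arm tipped away from the card. Starts at 0.8 to 1 and stays where left. Its nose presses the end of the card's bar down; if the card is too high it jams.
- lever_right (a joint): The mirror image of lever_left, on the box's -y side, pivot at y = -68 mm; same values. To close a lever push its ball from outside towards the card, following its arc (a finger sliding on the ball drags): about 2 N when free, 6 to 18 N as it drives the card home, then it is rigid at its stop. The first may stop 0.2 short until the other is closed: go back to it. More than 25 N bends it.
- card: The same card, its origin at the centre of its lower edge, 48 mm below card_center.
- mug: Loose steel mug, 84 mm across, 95 mm high, origin at the centre of its foot; a bystander, leave alone.
- pad: Loose dark graphite pad 100 x 140 x 20 mm lying flat, origin at the centre of its underside; a bystander, leave alone.
- screwdriver: Loose screwdriver 180 mm long lying flat near the robot; a bystander, leave alone.
There are look-alikes about, which are no part of the job. Leave any pink look-alike of the card alone. Of the things that look like the housing, the smaller one is meant.

How it is judged:
By the outcome, as a careful person would: the job done as asked, in the order asked, and still so for the second after the job is handed in, with the robot touching nothing.
It also fails if it takes over 72 s, if anything falls off the work surface, if the arm or the gripper's body presses on something with over 40 N, if the wrist force passes 120 N, or if a joint passes its speed limit or range.

## Working session

There is one attempt and no reset: what is moved stays moved. The work goes in short steps, Python scripts to look and compute and a tool call to move; the robot and the scene stay as the last step left them, time stands still between calls to the robot, and variables do not carry over. Pictures are saved under pics/ and viewed, at most 10 in all, crops included, and the job is handed in when it is done.

Besides the shell and the picture viewer there is one more tool, called after ">>>" as a command line: name --argument value ..., lists and objects as JSON in quotes. send_rows: Moves the arm, as the interface text tells. Shifts and turns lie within -1 to 1; 1 stands for 500 mm of shift or 30 degrees of turn. Its arguments: {"type":"object","properties":{"motion":{"type":"array"},"grip_force":{"type":"number"}},"required":["motion"]}

```bash
mkdir -p pics; cat > h.py <<'E'
import numpy as np, cv2
from scipy.spatial.transform import Rotation as R
from workcell import env
def cam(name):
    s=env.state(); g=env.grab_frame(name); f=g["frame"]; h=f.shape[0]
    F=h/2/np.tan(np.radians(g["vertical_fov"])/2)
    K=np.array([[F,0,g["cx"]],[0,F,g["cy"]],[0,0,1]])
    if "rvec" in g:
        Rm=cv2.Rodrigues(np.array(g["rvec"],float))[0]; t=np.array(g["tvec"],float).ravel()
    else:
        T=np.eye(4); T[:3,:3]=R.from_euler('xyz',s["ee_rot"],degrees=True).as_matrix(); T[:3,3]=s["ee_pos"]
        C=np.linalg.inv(T@np.array(g["T_tool_cam"])); Rm,t=C[:3,:3],C[:3,3]
    return f,K,Rm,t
def save(name,f): cv2.imwrite("pics/"+name,cv2.cvtColor(f,cv2.COLOR_RGB2BGR))
def onplane(c,uv,z):
    f,K,Rm,t=c; d=Rm.T@np.linalg.inv(K)@np.array([*uv,1.]); o=-Rm.T@t
    return o+d*(z-o[2])/d[2]
def tri(c1,p1,c2,p2):
    A=[];b=[]
    for c,p in((c1,p1),(c2,p2)):
        P=c[1]@np.c_[c[2],c[3]]
        for i in(0,1): r=p[i]*P[2]-P[i]; A.append(r[:3]/np.linalg.norm(r[:3])); b.append(-r[3]/np.linalg.norm(r[:3]))
    return np.linalg.lstsq(np.array(A),np.array(b),rcond=None)[0]
def proj(c,X): 
    q=c[1]@(c[2]@np.array(X,float)+c[3]); return q[:2]/q[2]
E
python3 - <<'E'
from h import *
import pickle
s=env.state(); print({k:np.round(v,3) for k,v in s.items()}, env.grasp_offset)
d={}
for n in("side","top","wrist"):
    d[n]=cam(n); save(n+"0.png",d[n][0]); print(n,(-d[n][2].T@d[n][3]).round(),d[n][1][0,0])
pickle.dump(d,open("d0.pkl","wb"))
E
```

```text
{'time_s': np.float64(0.0), 'qpos': array([-75.4  ,  18.35 ,  89.709,  -0.   ,  72.043,  -1.146]), 'qvel': array([ 0.089,  0.035,  0.078,  0.075, -0.069,  0.112]), 'effort': array([-2.0000e-03, -4.1247e+01, -2.3198e+01,  7.3000e-02,  4.6000e-02,
       -0.0000e+00]), 'ee_pos': array([ 155.908, -552.911,  213.116]), 'ee_rot': array([-1.79898e+02, -2.00000e-03,  1.57460e+01]), 'force': array([0.51 , 0.079, 0.796]), 'torque': array([ 0.002,  0.045, -0.01 ]), 'gripper_force': np.float64(0.0), 'gripper_width': np.float64(91.109)} 18.8
side [144. 573. 927.] 436.6358542272955
top [ 333.  -47. 1007.] 415.1541659124385
wrist [ 228. -533.  383.] 291.20588250392774
```

View pics/side0.png

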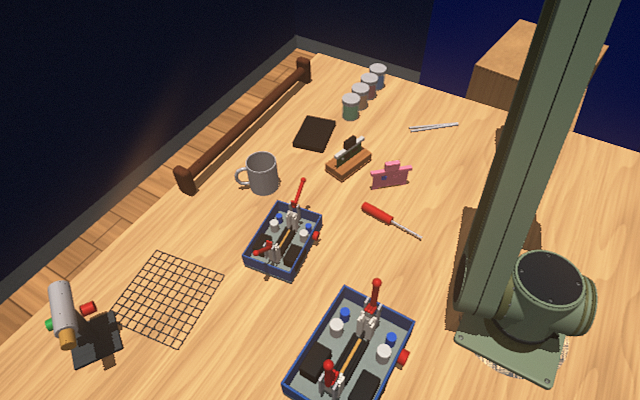

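View pics/top0.png

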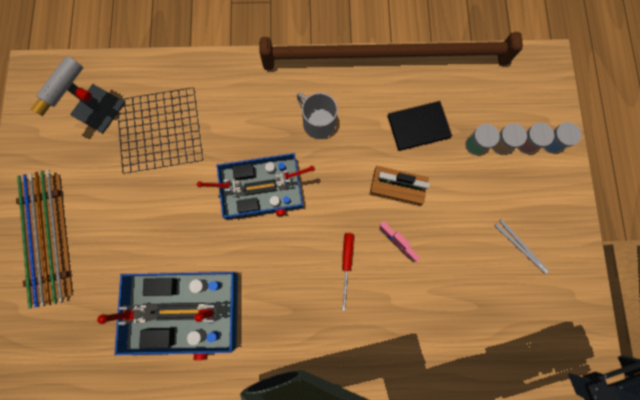

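Side view: the smaller blue box is at (285,240) and the big look-alike at (350,345). The card in its rack is at (348,155) and the pink look-alike at (390,175). The same things in the top view: small box (261,187), big box (178,313), rack and card (402,184), pink card (399,242). I choose the small box and the card in the rack, and check both with a close crop.

```bash
python3 - <<'E'
from h import *
import pickle
d=pickle.load(open("d0.pkl","rb"))
def crop(n,x,y,w,h,s): return cv2.resize(d[n][0][y:y+h,x:x+w],None,fx=s,fy=s,interpolation=cv2.INTER_CUBIC)
a=crop("top",190,140,133,100,3); b=crop("top",350,150,133,100,3)
c=crop("side",230,170,133,100,3); e=crop("side",310,120,133,100,3)
save("crop0.png",np.vstack([np.hstack([a,b]),np.hstack([c,e])]))
E
```

```text
(no output)
```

View pics/crop0.png

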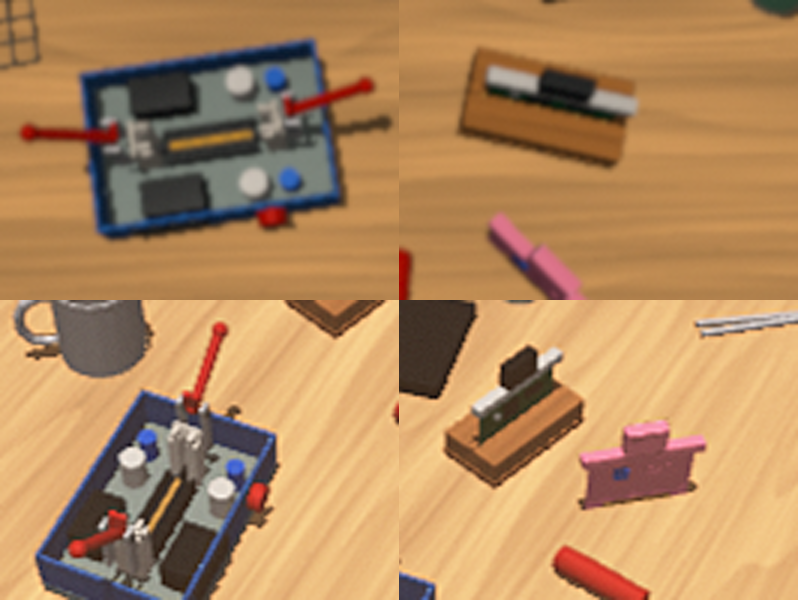

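The crop shows a green card with a grey bar and black grip in the wooden rack. The small box has white guides and open red levers. Next I'll measure the coarse positions.

```bash
python3 - <<'E'
from h import *
import pickle
d=pickle.load(open("d0.pkl","rb"))
T,S=d["top"],d["side"]
tc=lambda x,y:(190+x/3,140+y/3); tr=lambda x,y:(350+(x-399)/3,150+y/3)
sc=lambda x,y:(230+x/3,170+(y-300)/3); sr=lambda x,y:(310+(x-399)/3,120+(y-300)/3)
P=np.array([onplane(T,tc(*p),52) for p in((82,75),(314,42),(342,200),(100,236))]);print(P.round(),P.mean(0).round(1))
e=(P[0]+P[3]-P[1]-P[2])/2; print("box y axis",np.degrees(np.arctan2(e[1],e[0])),np.linalg.norm(e[:2]))
e=(P[0]+P[1]-P[2]-P[3])/2; print("box x axis",np.degrees(np.arctan2(e[1],e[0])),np.linalg.norm(e[:2]))
print("ballL",tri(T,tc(27,132),S,sc(79,548)).round(),"ballR",tri(T,tc(367,86),S,sc(220,329)).round())
print("grip",tri(T,tr(568,79),S,sr(520,362)).round(), "plane104",onplane(T,tr(569,79),104).round())
a,b=onplane(T,tr(487,75),78),onplane(T,tr(636,107),78); print("bar",a.round(),b.round(),np.degrees(np.arctan2(*(a-b)[[1,0]])), np.linalg.norm(a-b),((a+b)/2).round())
print("rack corners",[onplane(T,tr(*p),32).round() for p in((475,49),(635,82),(615,166),(460,132))])
for nm,p in(("mug",(320,115)),("pad",(420,125))): print(nm,onplane(T,p,50).round())
W=d["wrist"]; s=env.state(); Tw=np.eye(4); print("cam in tool",(R.from_euler('xyz',s["ee_rot"],degrees=True).as_matrix().T@((-W[2].T@W[3])-s["ee_pos"])).round())
print("cam axes in tool",(R.from_euler('xyz',s["ee_rot"],degrees=True).as_matrix().T@W[2].T).round(2))
E
```

```text
[[606. 176.  52.]
 [629.  -9.  52.]
 [501. -29.  52.]
 [477. 159.  52.]] [553.4  74.4  52. ]
box y axis 97.21723553315394 187.37471398357096
box x axis 8.170001398112147 130.2420996368781
ballL [542. 195. 134.] ballR [574. -49. 122.]
grip [ 556. -262.   97.] plane104 [ 556. -261.  104.]
bar [ 567. -204.   78.] [ 539. -317.   78.] 76.13800821116607 116.10999430624192 [ 553. -261.   78.]
rack corners [array([ 600., -203.,   32.]), array([ 570., -331.,   32.]), array([ 501., -310.,   32.]), array([ 532., -188.,   32.])]
mug [728. -72.  50.]
pad [ 697. -315.   50.]
cam in tool [  74.    0. -170.]
cam axes in tool [[ 0.   -0.96 -0.26]
 [ 1.    0.    0.  ]
 [-0.   -0.26  0.96]]
```

```bash
cat >> h.py <<'E'
def plan(pos,yaw,n,start=None):
    """rows of equal world steps to pos (mm) and yaw, tool straight down; prints rows"""
    s=env.state(); p,r=start or (s["ee_pos"],s["ee_rot"])
    R0=R.from_euler('xyz',r,degrees=True); R1=R.from_euler('xyz',[180,0,yaw],degrees=True)
    w=(R0.inv()*R1).as_rotvec()/n; d=(np.array(pos)-p)/n
    for i in range(n):
        t=R0.inv().apply(d)/500; a=np.degrees(w)/30
        print(i,"t",t.round(4),"r",a.round(4)); R0=R0*R.from_rotvec(w)
def st():
    s=env.state(); print(round(float(s["time_s"]),2),s["ee_pos"].round(1),s["ee_rot"].round(2),"F",s["force"].round(1),"T",s["torque"].round(2),"w",round(float(s["gripper_width"]),1),"g",round(float(s["gripper_force"]),1))
E
python3 - <<'E'
from h import *
plan([555,-261,215],76,10,([156.03,-553.44,213.98],[180,0,15.7])); st()
E
```

```text
0 t [ 0.0926 -0.0347 -0.0002] r [ 0.     0.    -0.201]
1 t [ 0.0958 -0.0248 -0.0002] r [ 0.     0.    -0.201]
2 t [ 0.0979 -0.0146 -0.0002] r [ 0.     0.    -0.201]
3 t [ 0.0988 -0.0042 -0.0002] r [ 0.     0.    -0.201]
4 t [ 0.0987  0.0062 -0.0002] r [ 0.     0.    -0.201]
5 t [ 0.0975  0.0165 -0.0002] r [ 0.     0.    -0.201]
6 t [ 0.0953  0.0267 -0.0002] r [ 0.     0.    -0.201]
7 t [ 0.0919  0.0365 -0.0002] r [ 0.     0.    -0.201]
8 t [ 0.0876  0.046  -0.0002] r [ 0.     0.    -0.201]
9 t [ 0.0823  0.0549 -0.0002] r [ 0.     0.    -0.201]
0.15 [ 155.9 -553.1  213.3] [-179.92   -0.     15.74] F [-0.   0.3 -0.1] T [ 0.   -0.02 -0.03] w 91.3 g 0.0
```

>>> send_rows --motion '[{"tx":0.0926,"ty":-0.0347,"rz":-0.201,"gripper":-1},{"tx":0.0958,"ty":-0.0248,"rz":-0.201,"gripper":-1},{"tx":0.0979,"ty":-0.0146,"rz":-0.201,"gripper":-1},{"tx":0.0988,"ty":-0.0042,"rz":-0.201,"gripper":-1},{"tx":0.0987,"ty":0.0062,"rz":-0.201,"gripper":-1},{"tx":0.0975,"ty":0.0165,"rz":-0.201,"gripper":-1},{"tx":0.0953,"ty":0.0267,"rz":-0.201,"gripper":-1},{"tx":0.0919,"ty":0.0365,"rz":-0.201,"gripper":-1},{"tx":0.0876,"ty":0.046,"rz":-0.201,"gripper":-1},{"tx":0.0823,"ty":0.0549,"rz":-0.201,"gripper":-1},{"gripper":-1}]'

```text
invalid input at $.motion[0]: expected keys tx, ty, tz, rx, ry, rz, gripper
```

```bash
python3 - <<'E'
from h import *
import pickle
st(); c=cam("wrist"); pickle.dump(c,open("w1.pkl","wb")); save("w1.png",c[0])
for z in(104,):print(proj(c,[555,-261,104]))
E
```

```text
0.15 [ 155.9 -553.1  213.3] [-179.92   -0.     15.74] F [-0.   0.3 -0.1] T [ 0.   -0.02 -0.03] w 91.3 g 0.0
[  18.49638564 -578.24316886]
```

View pics/w1.png

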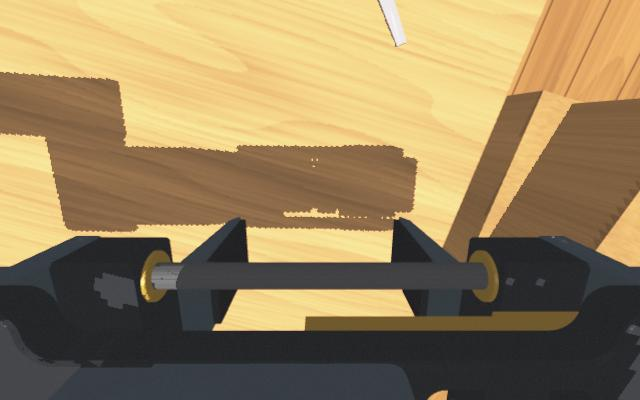

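The move was refused because every key is required, so this picture is still from the start pose: table, with the fingers at rows 220–330. The wrist camera looks ahead along tool +x, so I'll stop about 60 mm short of the card.

```bash
python3 - <<'E'
from h import *
plan([541,-319,225],76,9,([156.03,-553.44,213.98],[180,0,15.7]))
E
```

```text
0 t [ 0.0965 -0.027  -0.0024] r [ 0.      0.     -0.2233]
1 t [ 0.0989 -0.0156 -0.0024] r [ 0.      0.     -0.2233]
2 t [ 0.1001 -0.0039 -0.0024] r [ 0.      0.     -0.2233]
3 t [ 0.0999  0.0078 -0.0024] r [ 0.      0.     -0.2233]
4 t [ 0.0983  0.0194 -0.0024] r [ 0.      0.     -0.2233]
5 t [ 0.0953  0.0307 -0.0024] r [ 0.      0.     -0.2233]
6 t [ 0.0911  0.0416 -0.0024] r [ 0.      0.     -0.2233]
7 t [ 0.0856  0.052  -0.0024] r [ 0.      0.     -0.2233]
8 t [ 0.079   0.0616 -0.0024] r [ 0.      0.     -0.2233]
```

>>> send_rows --motion '[{"tx":0.0965,"ty":-0.027,"tz":-0.0024,"rx":0,"ry":0,"rz":-0.2233,"gripper":-1},{"tx":0.0989,"ty":-0.0156,"tz":-0.0024,"rx":0,"ry":0,"rz":-0.2233,"gripper":-1},{"tx":0.1001,"ty":-0.0039,"tz":-0.0024,"rx":0,"ry":0,"rz":-0.2233,"gripper":-1},{"tx":0.0999,"ty":0.0078,"tz":-0.0024,"rx":0,"ry":0,"rz":-0.2233,"gripper":-1},{"tx":0.0983,"ty":0.0194,"tz":-0.0024,"rx":0,"ry":0,"rz":-0.2233,"gripper":-1},{"tx":0.0953,"ty":0.0307,"tz":-0.0024,"rx":0,"ry":0,"rz":-0.2233,"gripper":-1},{"tx":0.0911,"ty":0.0416,"tz":-0.0024,"rx":0,"ry":0,"rz":-0.2233,"gripper":-1},{"tx":0.0856,"ty":0.052,"tz":-0.0024,"rx":0,"ry":0,"rz":-0.2233,"gripper":-1},{"tx":0.079,"ty":0.0616,"tz":-0.0024,"rx":0,"ry":0,"rz":-0.2233,"gripper":-1},{"tx":0,"ty":0,"tz":0,"rx":0,"ry":0,"rz":0,"gripper":-1}]'

```text
time_s: 1.45
ee_pos: [543.3, -316.6, 224.0]
ee_rot: [-180.0, -0.0, 76.3]
force: [-1.0, -0.4, 0.1]
gripper_width: 91.2
gripper_force: 0.0
```

```bash
python3 - <<'E'
from h import *
import pickle
st(); c=cam("wrist"); pickle.dump(c,open("w1.pkl","wb")); save("w1.png",c[0]); st()
print(proj(c,[555,-261,104]))
E
```

```text
1.45 [ 543.3 -316.6  224. ] [-1.800e+02 -4.000e-02  7.628e+01] F [-1.  -0.4  0.1] T [-0.06 -0.01  0.04] w 91.2 g 0.0
1.5 [ 541.6 -317.8  224.1] [-1.7993e+02  1.0000e-02  7.6150e+01] F [-0.3 -0.7  0.7] T [-0.08 -0.06  0.05] w 91.5 g 0.0
[316.85900363 140.04920909]
```

View pics/w1.png

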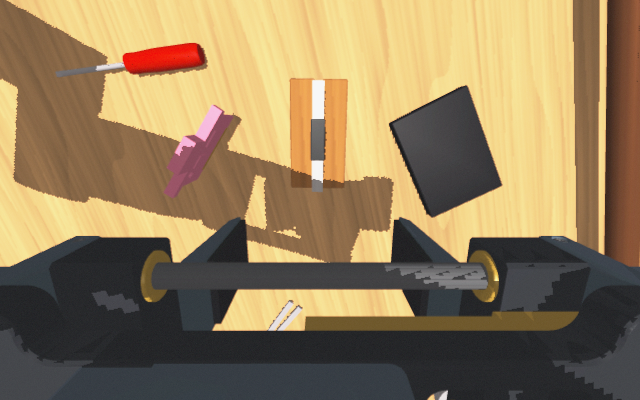

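The wrist view shows the card's bar vertical at column 318, rows 80–190, and the grip at about (317,138). The pink card is at (195,150) and the pad at (445,150). I'll segment the bar and grip in a settled frame.

```bash
cat > m.py <<'E'
from h import *
import pickle,sys
c=cam("wrist"); pickle.dump(c,open(sys.argv[1]+".pkl","wb")); f=c[0].astype(int); st()
r0,r1,c0,c1=[int(v) for v in sys.argv[2:6]]
g=f[r0:r1,c0:c1]; mx=g.max(2); sat=mx-g.min(2)
m=(sat<40)
pts=[]
for i in range(m.shape[0]):
    j=np.where(m[i])[0]
    if len(j)>4: print(r0+i,c0+j.min(),c0+j.max(),int(np.median(mx[i,j])),end=" | ")
E
python3 m.py w2 72 200 295 342
```

```text
1.55 [ 540.6 -318.5  224.2] [-1.7992e+02  2.0000e-02  7.6060e+01] F [-0.3  0.6 -0.2] T [-0.03 -0.07  0.01] w 90.9 g 0.0
79 314 325 247 | 80 314 325 247 | 81 314 325 247 | 82 314 325 247 | 83 314 325 247 | 84 314 325 247 | 85 314 325 247 | 86 314 325 247 | 87 314 325 247 | 88 314 325 247 | 89 314 325 247 | 90 314 325 247 | 91 314 325 247 | 92 314 325 247 | 93 314 325 247 | 94 314 325 247 | 95 314 325 247 | 96 314 325 247 | 97 314 325 247 | 98 314 325 247 | 99 314 325 247 | 100 314 325 247 | 101 314 325 247 | 102 314 325 247 | 103 314 325 247 | 104 314 325 247 | 105 314 324 247 | 106 314 324 247 | 107 314 324 247 | 108 314 324 247 | 109 314 324 247 | 110 314 324 247 | 111 314 324 247 | 112 314 324 247 | 113 314 324 247 | 114 314 324 247 | 115 314 324 247 | 116 314 324 247 | 117 314 324 169 | 118 312 325 114 | 119 312 325 115 | 120 312 325 115 | 121 312 325 114 | 122 312 325 115 | 123 312 325 114 | 124 312 325 113 | 125 312 325 112 | 126 312 325 111 | 127 312 325 111 | 128 312 325 111 | 129 312 326 110 | 130 312 326 110 | 131 312 326 110 | 132 312 325 109 | 133 312 325 108 | 134 312 325
[... 305 characters left out ...]
99 | 152 312 324 98 | 153 312 325 97 | 154 312 325 96 | 155 312 325 96 | 156 312 325 96 | 157 313 325 93 | 158 313 324 135 | 159 314 323 237 | 160 314 324 247 | 161 314 324 247 | 162 314 324 247 | 163 314 324 247 | 164 314 324 247 | 165 314 324 247 | 166 314 324 246 | 167 314 324 246 | 168 314 324 246 | 169 314 324 246 | 170 314 324 246 | 171 314 323 246 | 172 314 323 246 | 173 314 323 246 | 174 314 323 246 | 175 313 323 246 | 176 313 323 246 | 177 313 323 246 | 178 313 323 246 | 179 313 323 243 | 180 313 323 130 | 181 313 323 129 | 182 313 323 129 | 183 313 323 129 | 184 313 323 129 | 185 313 323 129 | 186 313 323 130 | 187 313 323 129 | 188 313 323 129 | 189 313 323 130 | 190 314 323 134 |
```

```bash
python3 - <<'E'
from h import *
import pickle
d=pickle.load(open("d0.pkl","rb")); T=d["top"]; W=pickle.load(open("w2.pkl","rb"))
tr=lambda x,y:(350+(x-399)/3,150+y/3)
far,near=(320,78.8),(318.5,179.8)
print("tri",tri(T,tr(487,75),W,far).round(1),tri(T,tr(636,105),W,near).round(1),"grip",tri(T,tr(568,79),W,(319,137)).round(1))
a,b=onplane(W,far,78),onplane(W,near,78); print(a,b,np.linalg.norm(a-b),(a+b)/2,np.degrees(np.arctan2(*(a-b)[[1,0]])))
C=(a+b)/2
g=onplane(W,(319,118),104);print("grip far top edge",g)
plan([C[0],C[1],160],76,3); st()
E
```

```text
tri [ 569.7 -205.1   68.9] [ 542.  -311.3   78.4] grip [ 555.8 -260.2  103.4]
[ 570.3527572  -205.60642278   78.        ] [ 544.03651139 -305.80189326   78.        ] 103.59380820614199 [ 557.1946343  -255.70415802   78.        ] 75.28370661748387
grip far top edge [ 560.24317318 -242.64705779  104.        ]
0 t [0.0433 0.0007 0.0428] r [-0.0009  0.0002  0.0006]
1 t [0.0433 0.0007 0.0428] r [-0.0009  0.0002  0.0006]
2 t [0.0433 0.0007 0.0428] r [-0.0009  0.0002  0.0006]
1.55 [ 540.6 -318.5  224.2] [-1.7992e+02  2.0000e-02  7.6060e+01] F [-0.3  0.6 -0.2] T [-0.03 -0.07  0.01] w 90.9 g 0.0
```

```bash
python3 - <<'E'
from h import *
plan([555.8,-261,74],75.3,4,([540.6,-318.5,224],[180,0,76.05]))
E
```

```text
0 t [0.0297 0.0004 0.075 ] r [ 0.     -0.      0.0063]
1 t [0.0297 0.0003 0.075 ] r [ 0.     -0.      0.0063]
2 t [0.0297 0.0003 0.075 ] r [ 0.     -0.      0.0063]
3 t [0.0297 0.0002 0.075 ] r [ 0.     -0.      0.0063]
```

>>> send_rows --motion '[{"tx":0.0594,"ty":0.0006,"tz":0,"rx":0,"ry":0,"rz":0.025,"gripper":-1},{"tx":0.0594,"ty":0.0006,"tz":0.075,"rx":0,"ry":0,"rz":0,"gripper":-1},{"tx":0,"ty":0,"tz":0.105,"rx":0,"ry":0,"rz":0,"gripper":-1},{"tx":0,"ty":0,"tz":0.08,"rx":0,"ry":0,"rz":0,"gripper":-1},{"tx":0,"ty":0,"tz":0.04,"rx":0,"ry":0,"rz":0,"gripper":-1},{"tx":0,"ty":0,"tz":0,"rx":0,"ry":0,"rz":0,"gripper":-0.2},{"tx":0,"ty":0,"tz":0,"rx":0,"ry":0,"rz":0,"gripper":0.5},{"tx":0,"ty":0,"tz":0,"rx":0,"ry":0,"rz":0,"gripper":1},{"tx":0,"ty":0,"tz":0,"rx":0,"ry":0,"rz":0,"gripper":1},{"tx":0,"ty":0,"tz":0,"rx":0,"ry":0,"rz":0,"gripper":1}]' --grip_force 30

```text
time_s: 2.8
ee_pos: [556.4, -261.4, 75.3]
ee_rot: [179.9, 0.0, 75.3]
force: [-0.6, -0.2, -0.1]
gripper_width: 43.8
gripper_force: 0.0
```

```bash
python3 - <<'E'
from h import *
st()
E
```

```text
2.8 [ 556.4 -261.4   75.3] [1.7995e+02 1.0000e-02 7.5290e+01] F [-0.6 -0.2 -0.1] T [-0.06 -0.07  0.01] w 43.8 g 0.0
```

>>> send_rows --motion '[{"tx":0,"ty":0,"tz":0,"rx":0,"ry":0,"rz":0,"gripper":1},{"tx":0,"ty":0,"tz":0,"rx":0,"ry":0,"rz":0,"gripper":1},{"tx":0,"ty":0,"tz":0,"rx":0,"ry":0,"rz":0,"gripper":1},{"tx":0,"ty":0,"tz":0,"rx":0,"ry":0,"rz":0,"gripper":1},{"tx":0,"ty":0,"tz":0,"rx":0,"ry":0,"rz":0,"gripper":1},{"tx":0,"ty":0,"tz":0,"rx":0,"ry":0,"rz":0,"gripper":1}]'

```text
time_s: 3.55
ee_pos: [556.1, -261.3, 74.7]
ee_rot: [-180.0, 0.0, 75.3]
force: [-0.3, 0.0, -0.8]
gripper_width: 13.8
gripper_force: 30.0
```

```bash
python3 - <<'E'
from h import *
st()
E
```

```text
3.55 [ 556.1 -261.3   74.7] [-179.99    0.     75.29] F [-0.3  0.  -0.8] T [-0.03 -0.1   0.  ] w 13.8 g 30.0
```

```bash
python3 - <<'E'
from h import *
plan([570,-55,255],97.5,5,([556.1,-261.2,254.6],[180,0,75.3]))
E
```

```text
0 t [ 0.0812 -0.0156 -0.0002] r [ 0.     0.    -0.148]
1 t [ 0.0822 -0.0092 -0.0002] r [ 0.     0.    -0.148]
2 t [ 0.0826 -0.0028 -0.0002] r [ 0.     0.    -0.148]
3 t [ 0.0826  0.0036 -0.0002] r [ 0.     0.    -0.148]
4 t [ 0.0821  0.01   -0.0002] r [ 0.     0.    -0.148]
```

>>> send_rows --motion '[{"tx":0,"ty":0,"tz":-0.04,"rx":0,"ry":0,"rz":0,"gripper":1},{"tx":0,"ty":0,"tz":-0.1,"rx":0,"ry":0,"rz":0,"gripper":1},{"tx":0,"ty":0,"tz":-0.1,"rx":0,"ry":0,"rz":0,"gripper":1},{"tx":0,"ty":0,"tz":-0.08,"rx":0,"ry":0,"rz":0,"gripper":1},{"tx":0,"ty":0,"tz":-0.04,"rx":0,"ry":0,"rz":0,"gripper":1}]' --grip_force 45

```text
time_s: 4.18
ee_pos: [556.7, -261.6, 257.4]
ee_rot: [179.8, 0.0, 75.3]
force: [-0.1, -0.1, -2.1]
gripper_width: 13.7
gripper_force: 45.0
```

Card lifted: the force reads about 2 N and the width is 13.7 mm. Now to a viewing place before the box.

>>> send_rows --motion '[{"tx":0.0812,"ty":-0.0156,"tz":0,"rx":0,"ry":0,"rz":-0.148,"gripper":1},{"tx":0.0822,"ty":-0.0092,"tz":0,"rx":0,"ry":0,"rz":-0.148,"gripper":1},{"tx":0.0826,"ty":-0.0028,"tz":0,"rx":0,"ry":0,"rz":-0.148,"gripper":1},{"tx":0.0826,"ty":0.0036,"tz":0,"rx":0,"ry":0,"rz":-0.148,"gripper":1},{"tx":0.0821,"ty":0.01,"tz":0,"rx":0,"ry":0,"rz":-0.148,"gripper":1},{"tx":0,"ty":0,"tz":0,"rx":0,"ry":0,"rz":0,"gripper":1},{"tx":0,"ty":0,"tz":0,"rx":0,"ry":0,"rz":0,"gripper":1}]'

```text
time_s: 5.05
ee_pos: [570.0, -55.4, 254.5]
ee_rot: [-180.0, 0.0, 97.5]
force: [0.4, 0.4, -1.8]
gripper_width: 13.8
gripper_force: 45.0
```

```bash
python3 - <<'E'
from h import *
import pickle
st(); c=cam("wrist"); pickle.dump(c,open("w3.pkl","wb")); save("w3.png",c[0]); st()
save("w3c.png",cv2.resize(c[0][0:240,160:480],None,fx=2.5,fy=2.5,interpolation=cv2.INTER_CUBIC))
E
```

```text
5.05 [570.  -55.4 254.5] [-1.7997e+02  4.0000e-02  9.7480e+01] F [ 0.4  0.4 -1.8] T [-0.04 -0.1   0.03] w 13.8 g 45.0
5.1 [570.  -55.8 254.5] [-1.7997e+02  3.0000e-02  9.7430e+01] F [-1.  -0.6 -1.3] T [-0.03 -0.09 -0.05] w 13.8 g 45.0
```

View pics/w3c.png

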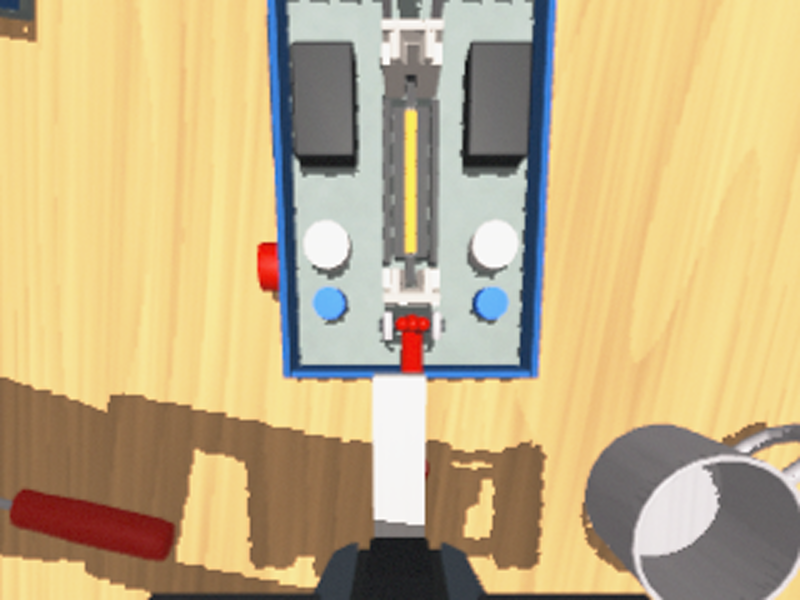

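The view shows the box and its groove line at crop column ~411 (pixel 324). The near lever base is at crop (412,330), the near guide at crop rows 265–300, the yellow connector at crop rows 108–252, and the held card's bar at crop column 399. I'll fit the rim and compare with the card's position in the same picture.

```bash
cat > box.py <<'E'
from h import *
import pickle
W=pickle.load(open("w3.pkl","rb")); f=W[0].astype(int); r,g,b=f[...,0],f[...,1],f[...,2]
m=(b>110)&(b-r>50)&(b-g>25)
L=[];Rr=[]
for i in range(2,146):
    j=np.where(m[i,260:390])[0]+260
    if len(j)<4: continue
    L.append(onplane(W,(j.min()-.5+.0,i),52)); Rr.append(onplane(W,(j.max()+.5,i),52))
L,Rr=np.array(L),np.array(Rr)
def fit(P):
    y=P[:,1];k=np.ones(len(y),bool)
    for _ in range(4):
        a=np.polyfit(y[k],P[k,0],1);e=P[:,0]-np.polyval(a,y);k=abs(e)<1.0
    return a,k.sum()
(aL,nL),(aR,nR)=fit(L),fit(Rr); print("slopes yaw",np.degrees(np.arctan(-aL[0])),np.degrees(np.arctan(-aR[0])),nL,nR)
sl=(aL[0]+aR[0])/2; ic=(aL[1]+aR[1])/2; th=np.arctan(-sl); print("width",abs(aL[1]-aR[1]+(aL[0]-aR[0])*40)*np.cos(th))
# near rim outer edge
E=[]
for c in range(280,370,2):
    j=np.where(m[130:160,c])[0]
    if len(j)and not 308<c<332: E.append(onplane(W,(c,130+j.max()+.5),52))
E=np.array(E); ye=np.array([-np.sin(th),np.cos(th),0]); xe=np.array([np.cos(th),np.sin(th),0])
near=np.median(E@ye); yv=near+95
# solve centre: C.ye=yv and C on midline x=sl*y+ic
A=np.array([[-np.sin(th),np.cos(th)],[1,-sl]]); C=np.linalg.solve(A,[yv,ic]); print("th",np.degrees(th),"centre",C, "near edge spread",E@ye-near)
yl=(r>200)&(g>150)&(b<120); yl[:,:315]=0; yl[:,333:]=0; ii,jj=np.where(yl[35:108]); ii+=35
print("yellow rows",ii.min(),ii.max(),jj.mean())
for z in(25,30,35): 
    a,b2=onplane(W,(jj[ii<50].mean(),ii.min()-.5),z),onplane(W,(jj[ii>90].mean(),ii.max()+.5),z); q=(a+b2)/2; d=q[:2]-C
    print("yellow z",z,q.round(1),"in box frame",(d@xe[:2]).round(1),(d@ye[:2]).round(1),np.linalg.norm(a-b2).round(1))
# held bar
m2=(f.max(2)-f.min(2)<40)&(f.min(2)>200)
c1=[]; zb=254.6-66.6+70
for i in range(155,205,5):
    j=np.where(m2[i,300:340])[0]+300
    if len(j): c1.append(onplane(W,((j.min()+j.max())/2,i),zb))
c1=np.array(c1); 
j=np.where(m2[140:170,319])[0]+140; end=onplane(W,(319.6,j.min()-.5),zb)
s=env.state(); p=s["ee_pos"]; yw=np.radians(s["ee_rot"][2]); tx=np.array([np.cos(yw),np.sin(yw)]);tn=np.array([-tx[1],tx[0]])
print("bar lateral off from TCP",((c1[:,:2]-p[:2])@tn).round(2),"end along",((end[:2]-p[:2])@tx).round(2),"expect 58")
E
python3 box.py
```

```text
slopes yaw 7.779316392246049 7.5102350811947645 144 144
width 128.5200561765596
th 7.644818141627358 centre [558.2609071   77.82918108] near edge spread [ 0.17780108  0.1713342   0.16486743  0.15840076  0.15193419  0.14546773
  0.13900138  0.13253512  0.12606898  0.11960294  0.113137    0.10667116
  0.10020543  0.09373981  0.08727429  0.00969619  0.00323203 -0.00323203
 -0.00969598 -0.01615983 -0.02262358 -0.02908722 -0.03555075 -0.04201419
 -0.04847751 -0.05494074 -0.06140386 -0.06786687 -0.07432978 -0.08079258
 -0.08725529 -0.09371788 -0.10018037 -0.10664276]
yellow rows 44 100 323.9563636363636
yellow z 25 [558.7  78.1  25. ] in box frame 0.4 0.2 66.9
yellow z 30 [558.7  77.4  30. ] in box frame 0.4 -0.5 66.1
yellow z 35 [558.7  76.6  35. ] in box frame 0.3 -1.3 65.2
bar lateral off from TCP [-0.3  -0.3  -0.31 -0.31 -0.31 -0.6  -0.61 -0.61 -0.61 -0.62] end along 58.93 expect 58
```

```bash
python3 - <<'E'
from h import *
st(); plan([558,76.9,254.6],97.62,3)
E
```

```text
5.1 [570.  -55.8 254.5] [-1.7997e+02  3.0000e-02  9.7430e+01] F [-1.  -0.6 -1.3] T [-0.03 -0.09 -0.05] w 13.8 g 45.0
0 t [ 0.0888  0.0035 -0.0001] r [-0.0003  0.0004 -0.0021]
1 t [ 0.0888  0.0036 -0.0001] r [-0.0003  0.0004 -0.0021]
2 t [ 0.0888  0.0037 -0.0001] r [-0.0003  0.0004 -0.0021]
```

>>> send_rows --motion '[{"tx":0.0888,"ty":0.0035,"tz":0,"rx":0,"ry":0,"rz":-0.002,"gripper":1},{"tx":0.0888,"ty":0.0036,"tz":0,"rx":0,"ry":0,"rz":-0.002,"gripper":1},{"tx":0.0888,"ty":0.0037,"tz":0,"rx":0,"ry":0,"rz":-0.002,"gripper":1},{"tx":0,"ty":0,"tz":0.06,"rx":0,"ry":0,"rz":0,"gripper":1},{"tx":0,"ty":0,"tz":0.08,"rx":0,"ry":0,"rz":0,"gripper":1},{"tx":0,"ty":0,"tz":0.05,"rx":0,"ry":0,"rz":0,"gripper":1},{"tx":0,"ty":0,"tz":0,"rx":0,"ry":0,"rz":0,"gripper":1},{"tx":0,"ty":0,"tz":0,"rx":0,"ry":0,"rz":0,"gripper":1}]'

```text
time_s: 6.1
ee_pos: [559.0, 77.0, 160.9]
ee_rot: [179.9, 0.0, 97.6]
force: [0.2, 0.9, -1.5]
gripper_width: 13.6
gripper_force: 45.0
```

```bash
python3 - <<'E'
from h import *
import pickle
st(); c=cam("wrist");s=cam("side"); pickle.dump((c,s),open("w4.pkl","wb")); st()
save("w4.png",np.hstack([cv2.resize(c[0][0:240,200:440],(400,400)),cv2.resize(s[0][180:300,230:350],(400,400),interpolation=cv2.INTER_CUBIC)]))
E
```

```text
6.1 [559.   77.  160.9] [1.7988e+02 1.0000e-02 9.7590e+01] F [ 0.2  0.9 -1.5] T [-0.04 -0.08 -0.01] w 13.6 g 45.0
6.2 [559.1  77.4 161.3] [1.7983e+02 1.0000e-02 9.7620e+01] F [ 0.  -0.6 -0.9] T [-0.   -0.1  -0.04] w 13.8 g 45.0
```

View pics/w4.png

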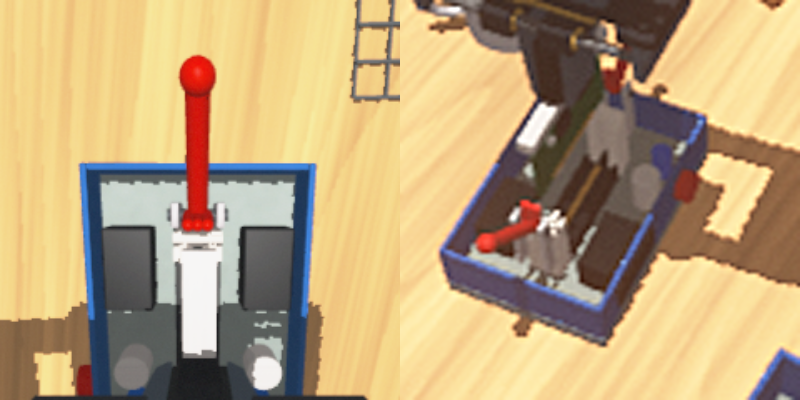

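```bash
python3 - <<'E'
from h import *
import pickle
W,S=pickle.load(open("w4.pkl","rb")); f=W[0].astype(int); r,g,b=f[...,0],f[...,1],f[...,2]
s=env.state(); p=s["ee_pos"]; st()
print("T offset; cx",W[1][0,2])
th=np.radians(7.63); ex=np.array([np.cos(th),np.sin(th)]); ey=np.array([-ex[1],ex[0]])
loc=lambda q:((q[:2]-p[:2])@ex,(q[:2]-p[:2])@ey)
m=(b>110)&(b-r>50)&(b-g>25); mid=[]
for i in range(105,190,6):
    j=np.where(m[i,230:410])[0]+230
    if len(j)>3: a,c=onplane(W,(j.min()-.5,i),52),onplane(W,(j.max()+.5,i),52); u,v=loc(a),loc(c); mid.append(((u[0]+v[0])/2,abs(u[0]-v[0]),u[1]))
print("rim mid x,width,y",np.round(mid,2).tolist())
red=(r>120)&(g<70)&(b<70); red[:, :290]=0; red[:,350:]=0
for i in (36,44,52,70,90,110,125):
    j=np.where(red[i])[0]; print("red",i,j.min(),j.max(),(j.min()+j.max())/2)
w=(f.max(2)-f.min(2)<45)&(f.min(2)>170)
for i in range(140,216,8):
    j=np.where(w[i,296:345])[0]+296
    if len(j): q=onplane(W,((j.min()+j.max())/2,i),p[2]-66.6+70); print("white",i,j.min(),j.max(),np.round(loc(q),2))
jj=np.where(np.abs(np.diff(f[100:190,324].sum(1)))>40)[0]+100; print("row edges col324",jj)
top=[i for i in range(95,110) if m[i,260:300].sum()>20][0]; q=onplane(W,(280,top-.5),52); print("far rim y",loc(q))
E
```

```text
6.2 [559.1  77.4 161.3] [1.7983e+02 1.0000e-02 9.7620e+01] F [ 0.  -0.6 -0.9] T [-0.   -0.1  -0.04] w 13.8 g 45.0
T offset; cx 319.24388213382673
rim mid x,width,y [[-0.53, 128.4, 88.17], [-0.54, 129.07, 82.95], [-0.55, 127.9, 77.68], [-0.56, 128.57, 72.35], [-0.1, 128.31, 66.96], [-0.57, 128.05, 61.52], [-0.58, 128.73, 56.02], [-0.12, 128.47, 50.46], [-0.6, 128.21, 44.84], [-0.61, 128.9, 39.17], [-0.62, 127.68, 33.42], [-0.63, 128.38, 27.62], [-0.64, 129.08, 21.76], [-0.16, 128.82, 15.82], [-0.66, 128.55, 9.83]]
red 36 312 325 318.5
red 44 308 328 318.0
red 52 310 326 318.0
red 70 312 324 318.0
red 90 312 324 318.0
red 110 313 324 318.5
red 125 313 323 318.0
white 140 296 343 [ 0.54 63.46]
white 148 296 343 [ 0.54 59.04]
white 156 296 342 [ 0.25 54.56]
white 164 296 342 [ 0.25 50.01]
white 172 296 342 [ 0.25 45.39]
white 180 296 342 [ 0.24 40.71]
white 188 309 329 [ 0.24 35.96]
white 196 309 329 [ 0.24 31.14]
white 204 310 329 [ 0.53 26.25]
white 212 319 320 [ 0.53 21.28]
row edges col324 [108 111 122 124 125 133 135 138 139 140 141 144 145 146 148 149 150]
far rim y (np.float64(-34.9228364657443), np.float64(94.6147699560693))
```

Card bar is at +0.3 and the box midline at −0.5 in box x, so I correct by about −0.8 mm and begin to lower.

>>> send_rows --motion '[{"tx":-0.0012,"ty":-0.0016,"tz":0.02,"rx":0,"ry":0,"rz":0,"gripper":1},{"tx":0,"ty":0,"tz":0.012,"rx":0,"ry":0,"rz":0,"gripper":1},{"tx":0,"ty":0,"tz":0.008,"rx":0,"ry":0,"rz":0,"gripper":1},{"tx":0,"ty":0,"tz":0.008,"rx":0,"ry":0,"rz":0,"gripper":1},{"tx":0,"ty":0,"tz":0.006,"rx":0,"ry":0,"rz":0,"gripper":1},{"tx":0,"ty":0,"tz":0,"rx":0,"ry":0,"rz":0,"gripper":1}]'

```text
time_s: 6.95
ee_pos: [557.4, 77.0, 132.6]
ee_rot: [180.0, 0.0, 97.7]
force: [-0.2, 0.1, -1.3]
gripper_width: 13.8
gripper_force: 45.0
```

```bash
python3 - <<'E'
from h import *
st()
E
```

```text
6.95 [557.4  77.  132.6] [180.     0.    97.67] F [-0.2  0.1 -1.3] T [-0.01 -0.16 -0.  ] w 13.8 g 45.0
```

>>> send_rows --motion '[{"tx":0,"ty":0,"tz":0.008,"rx":0,"ry":0,"rz":0,"gripper":1},{"tx":0,"ty":0,"tz":0.01,"rx":0,"ry":0,"rz":0,"gripper":1},{"tx":0,"ty":0,"tz":0.01,"rx":0,"ry":0,"rz":0,"gripper":1},{"tx":0,"ty":0,"tz":0.01,"rx":0,"ry":0,"rz":0,"gripper":1},{"tx":0,"ty":0,"tz":0.006,"rx":0,"ry":0,"rz":0,"gripper":1},{"tx":0,"ty":0,"tz":0,"rx":0,"ry":0,"rz":0,"gripper":1}]'

```text
time_s: 7.7
ee_pos: [557.4, 77.0, 110.5]
ee_rot: [180.0, 0.0, 97.7]
force: [1.3, 0.6, -1.7]
gripper_width: 13.9
gripper_force: 45.0
```

>>> send_rows --motion '[{"tx":0,"ty":0,"tz":0.002,"rx":0,"ry":0,"rz":0,"gripper":1},{"tx":0,"ty":0,"tz":0.002,"rx":0,"ry":0,"rz":0,"gripper":1},{"tx":0,"ty":0,"tz":0.002,"rx":0,"ry":0,"rz":0,"gripper":1},{"tx":0,"ty":0,"tz":0.002,"rx":0,"ry":0,"rz":0,"gripper":1},{"tx":0,"ty":0,"tz":0,"rx":0,"ry":0,"rz":0,"gripper":1}]'

```text
time_s: 8.32
ee_pos: [557.4, 77.0, 106.7]
ee_rot: [180.0, 0.0, 97.7]
force: [1.5, 0.5, -1.1]
gripper_width: 13.5
gripper_force: 45.0
```

>>> send_rows --motion '[{"tx":0,"ty":0,"tz":0.002,"rx":0,"ry":0,"rz":0,"gripper":1},{"tx":0,"ty":0,"tz":0.002,"rx":0,"ry":0,"rz":0,"gripper":1},{"tx":0,"ty":0,"tz":0.002,"rx":0,"ry":0,"rz":0,"gripper":1},{"tx":0,"ty":0,"tz":0,"rx":0,"ry":0,"rz":0,"gripper":1}]'

```text
time_s: 8.82
ee_pos: [557.4, 77.0, 103.6]
ee_rot: [180.0, 0.0, 97.7]
force: [2.6, 0.2, -1.9]
gripper_width: 13.7
gripper_force: 45.0
```

>>> send_rows --motion '[{"tx":0,"ty":0.0006,"tz":0.002,"rx":0,"ry":0,"rz":0,"gripper":1},{"tx":0,"ty":0,"tz":0.002,"rx":0,"ry":0,"rz":0,"gripper":1},{"tx":0,"ty":0,"tz":0.002,"rx":0,"ry":0,"rz":0,"gripper":1},{"tx":0,"ty":0,"tz":0,"rx":0,"ry":0,"rz":0,"gripper":1}]'

```text
time_s: 9.32
ee_pos: [557.4, 77.0, 100.5]
ee_rot: [-180.0, 0.0, 97.7]
force: [1.5, 0.6, -2.5]
gripper_width: 14.0
gripper_force: 45.0
```

>>> send_rows --motion '[{"tx":0,"ty":0.0004,"tz":0.002,"rx":0,"ry":0,"rz":0,"gripper":1},{"tx":0,"ty":0,"tz":0.002,"rx":0,"ry":0,"rz":0,"gripper":1},{"tx":0,"ty":0,"tz":0.002,"rx":0,"ry":0,"rz":0,"gripper":1},{"tx":0,"ty":0,"tz":0,"rx":0,"ry":0,"rz":0,"gripper":1}]'

```text
time_s: 9.82
ee_pos: [557.5, 77.0, 97.5]
ee_rot: [-180.0, 0.0, 97.7]
force: [-0.6, -0.4, -1.7]
gripper_width: 13.8
gripper_force: 45.0
```

>>> send_rows --motion '[{"tx":0,"ty":0,"tz":0.002,"rx":0,"ry":0,"rz":0,"gripper":1},{"tx":0,"ty":0,"tz":0.002,"rx":0,"ry":0,"rz":0,"gripper":1},{"tx":0,"ty":0,"tz":0,"rx":0,"ry":0,"rz":0,"gripper":1}]'

```text
time_s: 10.2
ee_pos: [557.7, 77.0, 95.7]
ee_rot: [-180.0, 0.0, 97.7]
force: [0.6, -0.2, -1.8]
gripper_width: 13.3
gripper_force: 45.0
```

>>> send_rows --motion '[{"tx":0,"ty":0,"tz":0.002,"rx":0,"ry":0,"rz":0,"gripper":1},{"tx":0,"ty":0,"tz":0.002,"rx":0,"ry":0,"rz":0,"gripper":1},{"tx":0,"ty":0,"tz":0,"rx":0,"ry":0,"rz":0,"gripper":1}]'

```text
time_s: 10.58
ee_pos: [557.8, 77.0, 94.8]
ee_rot: [180.0, 0.0, 97.7]
force: [-2.8, -1.0, 5.8]
gripper_width: 13.9
gripper_force: 45.0
```

>>> send_rows --motion '[{"tx":0,"ty":-0.0004,"tz":0.0014,"rx":0,"ry":0,"rz":0,"gripper":1},{"tx":0,"ty":0,"tz":0.0014,"rx":0,"ry":0,"rz":0,"gripper":1},{"tx":0,"ty":0,"tz":0,"rx":0,"ry":0,"rz":0,"gripper":1},{"tx":0,"ty":0,"tz":0,"rx":0,"ry":0,"rz":0,"gripper":1}]'

```text
time_s: 11.08
ee_pos: [557.8, 77.0, 93.8]
ee_rot: [179.9, 0.0, 97.7]
force: [-1.6, -0.4, 7.2]
gripper_width: 14.1
gripper_force: 45.0
```

>>> send_rows --motion '[{"tx":0,"ty":0,"tz":0.0014,"rx":0,"ry":0,"rz":0,"gripper":1},{"tx":0,"ty":0,"tz":0.0014,"rx":0,"ry":0,"rz":0,"gripper":1},{"tx":0,"ty":0,"tz":0,"rx":0,"ry":0,"rz":0,"gripper":1},{"tx":0,"ty":0,"tz":0,"rx":0,"ry":0,"rz":0,"gripper":1}]'

```text
time_s: 11.58
ee_pos: [557.8, 77.0, 92.7]
ee_rot: [179.9, 0.0, 97.7]
force: [-2.6, -0.2, 8.6]
gripper_width: 13.9
gripper_force: 45.0
```

>>> send_rows --motion '[{"tx":0,"ty":-0.0004,"tz":0.0014,"rx":0,"ry":0,"rz":0,"gripper":1},{"tx":0,"ty":0,"tz":0.0014,"rx":0,"ry":0,"rz":0,"gripper":1},{"tx":0,"ty":0,"tz":0,"rx":0,"ry":0,"rz":0,"gripper":1},{"tx":0,"ty":0,"tz":0,"rx":0,"ry":0,"rz":0,"gripper":1}]'

```text
time_s: 12.08
ee_pos: [557.8, 77.0, 91.6]
ee_rot: [179.9, 0.0, 97.7]
force: [-3.1, -0.1, 11.0]
gripper_width: 13.7
gripper_force: 45.0
```

```bash
python3 - <<'E'
from h import *
st()
E
```

```text
12.07 [557.8  77.   91.6] [1.799e+02 1.000e-02 9.767e+01] F [-3.1 -0.1 11. ] T [-0.1   0.65  0.05] w 13.7 g 45.0
```

>>> send_rows --motion '[{"tx":0,"ty":0,"tz":0.0014,"rx":0,"ry":0,"rz":0,"gripper":1},{"tx":0,"ty":0,"tz":0.0012,"rx":0,"ry":0,"rz":0,"gripper":1},{"tx":0,"ty":0,"tz":0,"rx":0,"ry":0,"rz":0,"gripper":1},{"tx":0,"ty":0,"tz":0,"rx":0,"ry":0,"rz":0,"gripper":1}]'

```text
time_s: 12.58
ee_pos: [557.8, 77.0, 90.6]
ee_rot: [179.9, 0.0, 97.7]
force: [-3.7, -0.4, 11.4]
gripper_width: 13.7
gripper_force: 45.0
```

>>> send_rows --motion '[{"tx":0,"ty":0,"tz":0.001,"rx":0,"ry":0,"rz":0,"gripper":1},{"tx":0,"ty":0,"tz":0,"rx":0,"ry":0,"rz":0,"gripper":1},{"tx":0,"ty":0,"tz":0,"rx":0,"ry":0,"rz":0,"gripper":1}]'

```text
time_s: 12.95
ee_pos: [557.8, 77.0, 90.2]
ee_rot: [179.9, 0.0, 97.7]
force: [-3.4, -0.3, 12.7]
gripper_width: 13.8
gripper_force: 45.0
```

Seated about 4.3 mm in at about 14.5 N. Unload, release, rise.

>>> send_rows --motion '[{"tx":0,"ty":0,"tz":-0.003,"rx":0,"ry":0,"rz":0,"gripper":1},{"tx":0,"ty":0,"tz":0,"rx":0,"ry":0,"rz":0,"gripper":1},{"tx":0,"ty":0,"tz":0,"rx":0,"ry":0,"rz":0,"gripper":0},{"tx":0,"ty":0,"tz":0,"rx":0,"ry":0,"rz":0,"gripper":0},{"tx":0,"ty":0,"tz":0,"rx":0,"ry":0,"rz":0,"gripper":0},{"tx":0,"ty":0,"tz":0,"rx":0,"ry":0,"rz":0,"gripper":0},{"tx":0,"ty":0,"tz":0,"rx":0,"ry":0,"rz":0,"gripper":0}]'

```text
time_s: 13.82
ee_pos: [557.4, 77.0, 89.1]
ee_rot: [-180.0, 0.0, 97.7]
force: [0.1, -0.0, 0.6]
gripper_width: 45.7
gripper_force: 0.0
```

```bash
python3 - <<'E'
from h import *
import pickle
st()
W,S=pickle.load(open("w4.pkl","rb")); d=pickle.load(open("d0.pkl","rb")); T=d["top"]; S0=d["side"]
C=np.array([557.9,77.0]); th=np.radians(7.63); ey=np.array([-np.sin(th),np.cos(th)])
def ball(sd,a,pz=84.): q=C+ey*sd*(68+70*np.sin(a)); return [*q,pz+70*np.cos(a)]
for a in(.8,.85,.9,.95,1.):
    print(a,"L wrist",proj(W,ball(1,a)).round(1),"side",proj(S0,ball(1,a)).round(1),"top",proj(T,ball(1,a)).round(1),"R top",proj(T,ball(-1,a)).round(1),"side",proj(S0,ball(-1,a)).round(1),np.round(ball(-1,a)))
r,g,b=[W[0][...,i].astype(int) for i in range(3)]; m=(r>120)&(g<70)&(b<70); m[60:]=0; m[:,:300]=0;m[:,340:]=0; ii=np.where(m.any(1))[0]; print("obs L wrist ball top row",ii.min())
print("obs L side",(230+79/3,170+248/3),"top",(190+9,184),"R top",(312.3,168.7),"side",(303.3,179.7))
E
```

```text
13.82 [557.4  77.   89.1] [-180.      0.     97.67] F [ 0.1 -0.   0.6] T [-0.02 -0.13  0.01] w 45.7 g 0.0
0.8 L wrist [316.5  46.6] side [256.6 252.6] top [199.6 183.7] R top [307.9 167.3] side [301.8 179.3] [574. -40. 133.]
0.85 L wrist [316.5  43.5] side [256.2 254.1] top [198.8 184.1] R top [309.  167.4] side [302.3 179.4] [574. -43. 130.]
0.9 L wrist [316.5  40.6] side [255.9 255.6] top [198.1 184.6] R top [310.  167.6] side [302.7 179.5] [574. -45. 128.]
0.95 L wrist [316.6  38.1] side [255.6 257. ] top [197.5 185. ] R top [311.  167.8] side [303.1 179.7] [574. -47. 125.]
1.0 L wrist [316.6  36. ] side [255.3 258.4] top [197.  185.4] R top [311.8 168. ] side [303.5 180. ] [575. -49. 122.]
obs L wrist ball top row 34
obs L side (256.3333333333333, 252.66666666666669) top (199, 184) R top (312.3, 168.7) side (303.3, 179.7)
```

>>> send_rows --motion '[{"tx":0,"ty":0,"tz":-0.03,"rx":0,"ry":0,"rz":0,"gripper":0},{"tx":0,"ty":0,"tz":-0.1,"rx":0,"ry":0,"rz":0,"gripper":0},{"tx":0,"ty":0,"tz":-0.122,"rx":0,"ry":0,"rz":0,"gripper":0},{"tx":-0.1,"ty":0,"tz":0,"rx":0,"ry":0,"rz":0,"gripper":1},{"tx":-0.11,"ty":0,"tz":0,"rx":0,"ry":0,"rz":0,"gripper":1},{"tx":-0.104,"ty":0,"tz":0,"rx":0,"ry":0,"rz":0,"gripper":1},{"tx":0,"ty":0,"tz":0,"rx":0,"ry":0,"rz":0,"gripper":1},{"tx":0,"ty":0,"tz":0.06,"rx":0,"ry":0,"rz":0,"gripper":1},{"tx":0,"ty":0,"tz":0.08,"rx":0,"ry":0,"rz":0,"gripper":1},{"tx":0,"ty":0,"tz":0.05,"rx":0,"ry":0,"rz":0,"gripper":1},{"tx":0,"ty":0,"tz":0.022,"rx":0,"ry":0,"rz":0,"gripper":1},{"tx":0,"ty":0,"tz":0,"rx":0,"ry":0,"rz":0,"gripper":1}]' --grip_force 20

```text
time_s: 15.32
ee_pos: [578.4, -78.1, 109.5]
ee_rot: [-180.0, -0.0, 97.7]
force: [0.2, 0.5, 1.4]
gripper_width: 0.1
gripper_force: 0.0
```

```bash
python3 - <<'E'
from h import *
st(); S=cam("side");T=cam("top");W=cam("wrist")
save("w5.png",np.hstack([cv2.resize(S[0][170:290,230:350],(400,400),interpolation=cv2.INTER_CUBIC),cv2.resize(T[0][110:230,190:310] if 0 else W[0][0:240,200:440],(400,400),interpolation=cv2.INTER_CUBIC)]))
s=env.state();p=s["ee_pos"]
C=np.array([557.6,77.0]); th=np.radians(7.63); ey=np.array([-np.sin(th),np.cos(th)]);ex=np.array([ey[1],-ey[0]])
print("box frame tcp",(p[:2]-C)@ex,(p[:2]-C)@ey)
a0=.98; 
f=lambda a:np.array([-(68+70*np.sin(a)+23), 84+70*np.cos(a)-7*(a)-14+7*a0])
for a in np.arange(.98,-.001,-.07): print(round(a,2),f(a).round(1),end=" ")
E
```

```text
15.32 [578.4 -78.1 109.5] [-1.7999e+02 -1.0000e-02  9.7700e+01] F [0.2 0.5 1.4] T [ 0.02 -0.08  0.02] w 0.1 g 0.0
box frame tcp 0.8492004721511748 -157.01460090604476
0.98 [-149.1  109. ] 0.91 [-146.3  113.5] 0.84 [-143.1  117.7] 0.77 [-139.7  121.7] 0.7 [-136.1  125.5] 0.63 [-132.2  129. ] 0.56 [-128.2  132.2] 0.49 [-123.9  135.2] 0.42 [-119.5  137.8] 0.35 [-115.   140.2] 0.28 [-110.3  142.2] 0.21 [-105.6  143.9] 0.14 [-100.8  145.2] 0.07 [-95.9 146.2] -0.0 [-91.  146.9]
```

View pics/w5.png

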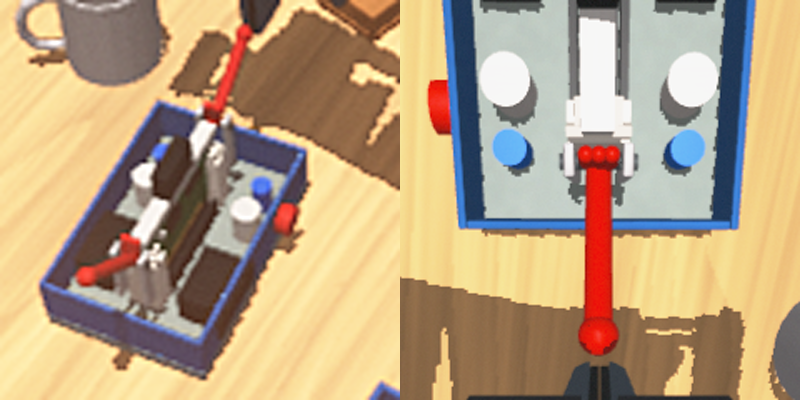

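The card stands in the guides. The right ball sits centred in front of the closed fingers at wrist crop (598,335), so I begin pushing along the arc.

>>> send_rows --motion '[{"tx":0.01,"ty":0,"tz":0,"rx":0,"ry":0,"rz":0,"gripper":1},{"tx":0.006,"ty":0,"tz":0,"rx":0,"ry":0,"rz":0,"gripper":1},{"tx":0.0056,"ty":0,"tz":-0.009,"rx":0,"ry":0,"rz":0,"gripper":1},{"tx":0.0064,"ty":0,"tz":-0.0084,"rx":0,"ry":0,"rz":0,"gripper":1},{"tx":0.0068,"ty":0,"tz":-0.008,"rx":0,"ry":0,"rz":0,"gripper":1}]'

```text
time_s: 16.1
ee_pos: [576.2, -61.3, 122.5]
ee_rot: [180.0, 0.0, 97.7]
force: [0.5, -1.0, 0.6]
gripper_width: 0.4
gripper_force: 0.7
```

```bash
python3 - <<'E'
from h import *
st()
E
```

```text
16.1 [576.2 -61.3 122.5] [1.7997e+02 2.0000e-02 9.7670e+01] F [ 0.5 -1.   0.6] T [-0.27 -0.23 -0.01] w 0.4 g 0.7
```

>>> send_rows --motion '[{"tx":0.0072,"ty":0,"tz":-0.0076,"rx":0,"ry":0,"rz":0,"gripper":1},{"tx":0.0078,"ty":0,"tz":-0.007,"rx":0,"ry":0,"rz":0,"gripper":1},{"tx":0.008,"ty":0,"tz":-0.0064,"rx":0,"ry":0,"rz":0,"gripper":1},{"tx":0.0086,"ty":0,"tz":-0.006,"rx":0,"ry":0,"rz":0,"gripper":1}]'

```text
time_s: 16.6
ee_pos: [574.0, -45.4, 135.7]
ee_rot: [180.0, 0.0, 97.7]
force: [1.0, -1.3, 0.9]
gripper_width: 0.3
gripper_force: 0.8
```

>>> send_rows --motion '[{"tx":0.0044,"ty":0,"tz":-0.0026,"rx":0,"ry":0,"rz":0,"gripper":1},{"tx":0.0044,"ty":0,"tz":-0.0026,"rx":0,"ry":0,"rz":0,"gripper":1},{"tx":0.0045,"ty":0,"tz":-0.0024,"rx":0,"ry":0,"rz":0,"gripper":1},{"tx":0.0045,"ty":0,"tz":-0.0024,"rx":0,"ry":0,"rz":0,"gripper":1}]'

```text
time_s: 17.1
ee_pos: [572.8, -37.1, 140.4]
ee_rot: [180.0, 0.0, 97.7]
force: [3.1, -3.7, -1.0]
gripper_width: 0.5
gripper_force: 1.7
```

>>> send_rows --motion '[{"tx":0.0032,"ty":0,"tz":-0.0014,"rx":0,"ry":0,"rz":0,"gripper":1},{"tx":0.0032,"ty":0,"tz":-0.0014,"rx":0,"ry":0,"rz":0,"gripper":1},{"tx":0.003,"ty":0,"tz":-0.0012,"rx":0,"ry":0,"rz":0,"gripper":1}]'

```text
time_s: 17.48
ee_pos: [572.2, -32.4, 142.4]
ee_rot: [180.0, 0.0, 97.7]
force: [2.5, -4.4, -1.6]
gripper_width: 0.3
gripper_force: 2.2
```

```bash
python3 - <<'E'
from h import *
st()
E
```

```text
17.48 [572.2 -32.4 142.4] [1.7999e+02 3.0000e-02 9.7670e+01] F [ 2.5 -4.4 -1.6] T [-0.73 -0.49 -0.04] w 0.3 g 2.2
```

>>> send_rows --motion '[{"tx":0.0032,"ty":0,"tz":-0.0013,"rx":0,"ry":0,"rz":0,"gripper":1},{"tx":0.0032,"ty":0,"tz":-0.0012,"rx":0,"ry":0,"rz":0,"gripper":1},{"tx":0.003,"ty":0,"tz":-0.001,"rx":0,"ry":0,"rz":0,"gripper":1}]'

```text
time_s: 17.85
ee_pos: [571.6, -27.9, 144.2]
ee_rot: [180.0, 0.1, 97.7]
force: [3.0, -4.8, -1.6]
gripper_width: 0.5
gripper_force: 2.9
```

>>> send_rows --motion '[{"tx":0.003,"ty":0,"tz":-0.0009,"rx":0,"ry":0,"rz":0,"gripper":1},{"tx":0.003,"ty":0,"tz":-0.0008,"rx":0,"ry":0,"rz":0,"gripper":1},{"tx":0.003,"ty":0,"tz":-0.0007,"rx":0,"ry":0,"rz":0,"gripper":1}]'

```text
time_s: 18.23
ee_pos: [571.1, -24.4, 145.3]
ee_rot: [180.0, 0.2, 97.7]
force: [2.8, -7.5, -3.1]
gripper_width: 0.5
gripper_force: 4.3
```

>>> send_rows --motion '[{"tx":0.0024,"ty":0,"tz":-0.0004,"rx":0,"ry":0,"rz":0,"gripper":1},{"tx":0.0024,"ty":0,"tz":-0.0004,"rx":0,"ry":0,"rz":0,"gripper":1},{"tx":0,"ty":0,"tz":0,"rx":0,"ry":0,"rz":0,"gripper":1}]'

```text
time_s: 18.6
ee_pos: [570.9, -22.5, 145.8]
ee_rot: [180.0, 0.2, 97.7]
force: [3.7, -8.8, -1.9]
gripper_width: 0.3
gripper_force: 4.7
```

>>> send_rows --motion '[{"tx":0.0024,"ty":0,"tz":-0.0003,"rx":0,"ry":0,"rz":0,"gripper":1},{"tx":0.002,"ty":0,"tz":-0.0003,"rx":0,"ry":0,"rz":0,"gripper":1},{"tx":0,"ty":0,"tz":0,"rx":0,"ry":0,"rz":0,"gripper":1}]'

```text
time_s: 18.98
ee_pos: [570.7, -20.8, 146.2]
ee_rot: [180.0, 0.3, 97.7]
force: [3.5, -9.0, -1.5]
gripper_width: 0.5
gripper_force: 5.5
```

>>> send_rows --motion '[{"tx":0.0024,"ty":0,"tz":-0.0002,"rx":0,"ry":0,"rz":0,"gripper":1},{"tx":0.0024,"ty":0,"tz":-0.0002,"rx":0,"ry":0,"rz":0,"gripper":1},{"tx":0,"ty":0,"tz":0,"rx":0,"ry":0,"rz":0,"gripper":1}]'

```text
time_s: 19.35
ee_pos: [570.5, -19.2, 146.5]
ee_rot: [180.0, 0.4, 97.7]
force: [3.1, -12.3, -0.8]
gripper_width: 0.8
gripper_force: 6.5
```

>>> send_rows --motion '[{"tx":-0.03,"ty":0,"tz":0,"rx":0,"ry":0,"rz":0,"gripper":1},{"tx":0,"ty":0,"tz":-0.06,"rx":0,"ry":0,"rz":0,"gripper":1},{"tx":0,"ty":0,"tz":-0.08,"rx":0,"ry":0,"rz":0,"gripper":1},{"tx":0.104,"ty":0,"tz":0,"rx":0,"ry":0,"rz":0,"gripper":1},{"tx":0.104,"ty":0,"tz":0,"rx":0,"ry":0,"rz":0,"gripper":1},{"tx":0.104,"ty":0,"tz":0,"rx":0,"ry":0,"rz":0,"gripper":1},{"tx":0.104,"ty":0,"tz":0,"rx":0,"ry":0,"rz":0,"gripper":1},{"tx":0.104,"ty":0,"tz":0,"rx":0,"ry":0,"rz":0,"gripper":1},{"tx":0,"ty":0,"tz":0,"rx":0,"ry":0,"rz":0,"gripper":1},{"tx":0,"ty":0,"tz":0,"rx":0,"ry":0,"rz":0,"gripper":1}]'

```text
time_s: 20.6
ee_pos: [536.5, 226.5, 216.0]
ee_rot: [-179.9, 0.0, 97.7]
force: [-0.8, 0.4, -0.1]
gripper_width: 0.6
gripper_force: 0.0
```

```bash
python3 - <<'E'
from h import *
s=env.state();p=s["ee_pos"];st()
C=np.array([557.6,77.0]); th=np.radians(7.63); ey=np.array([-np.sin(th),np.cos(th)]);ex=np.array([ey[1],-ey[0]])
print("box frame tcp",(p[:2]-C)@ex,(p[:2]-C)@ey)
a0=.82
f=lambda a:np.array([(68+70*np.sin(a)+23), 84+70*np.cos(a)-7*(a)-14+7*a0])
for a in np.arange(.84,-.001,-.07): print(round(a,2),f(a).round(1),end=" ")
E
```

```text
20.6 [536.5 226.5 216. ] [-179.89    0.     97.7 ] F [-0.8  0.4 -0.1] T [-0.05 -0.09  0.01] w 0.6 g 0.0
box frame tcp -1.1044640533323318 150.97242978818122
0.84 [143.1 116.6] 0.77 [139.7 120.6] 0.7 [136.1 124.4] 0.63 [132.2 127.9] 0.56 [128.2 131.1] 0.49 [123.9 134.1] 0.42 [119.5 136.7] 0.35 [115. 139.] 0.28 [110.3 141.1] 0.21 [105.6 142.7] 0.14 [100.8 144.1] 0.07 [ 95.9 145.1] 0.0 [ 91.  145.7]
```

Down to z ≈ 117.5 and forward to contact at y ≈ 142, with a 1 mm correction in tool y.

>>> send_rows --motion '[{"tx":0,"ty":0.002,"tz":0.06,"rx":0,"ry":0,"rz":0,"gripper":1},{"tx":0,"ty":0,"tz":0.09,"rx":0,"ry":0,"rz":0,"gripper":1},{"tx":0,"ty":0,"tz":0.046,"rx":0,"ry":0,"rz":0,"gripper":1},{"tx":0,"ty":0,"tz":0,"rx":0,"ry":0,"rz":0,"gripper":1},{"tx":-0.01,"ty":0,"tz":0,"rx":0,"ry":0,"rz":0,"gripper":1},{"tx":-0.008,"ty":0,"tz":0,"rx":0,"ry":0,"rz":0,"gripper":1},{"tx":-0.0048,"ty":0,"tz":-0.006,"rx":0,"ry":0,"rz":0,"gripper":1},{"tx":-0.0072,"ty":0,"tz":-0.0076,"rx":0,"ry":0,"rz":0,"gripper":1}]'

```text
time_s: 21.6
ee_pos: [540.6, 211.9, 125.9]
ee_rot: [179.9, -0.0, 97.7]
force: [1.1, 1.4, 0.4]
gripper_width: 0.3
gripper_force: 0.5
```

```bash
python3 - <<'E'
from h import *
st()
E
```

```text
21.6 [540.6 211.9 125.9] [ 1.7993e+02 -1.0000e-02  9.7680e+01] F [1.1 1.4 0.4] T [ 0.16 -0.07  0.03] w 0.3 g 0.5
```

In contact at about 1.4 N.

>>> send_rows --motion '[{"tx":-0.0078,"ty":0,"tz":-0.007,"rx":0,"ry":0,"rz":0,"gripper":1},{"tx":-0.008,"ty":0,"tz":-0.0064,"rx":0,"ry":0,"rz":0,"gripper":1},{"tx":-0.0086,"ty":0,"tz":-0.006,"rx":0,"ry":0,"rz":0,"gripper":1},{"tx":-0.0044,"ty":0,"tz":-0.0026,"rx":0,"ry":0,"rz":0,"gripper":1},{"tx":-0.0044,"ty":0,"tz":-0.0026,"rx":0,"ry":0,"rz":0,"gripper":1}]'

```text
time_s: 22.22
ee_pos: [542.5, 195.3, 137.4]
ee_rot: [-180.0, -0.0, 97.7]
force: [0.8, 1.3, -0.3]
gripper_width: 0.5
gripper_force: 0.8
```

>>> send_rows --motion '[{"tx":-0.0045,"ty":0,"tz":-0.0024,"rx":0,"ry":0,"rz":0,"gripper":1},{"tx":-0.0045,"ty":0,"tz":-0.0024,"rx":0,"ry":0,"rz":0,"gripper":1},{"tx":-0.0032,"ty":0,"tz":-0.0014,"rx":0,"ry":0,"rz":0,"gripper":1},{"tx":-0.0032,"ty":0,"tz":-0.0014,"rx":0,"ry":0,"rz":0,"gripper":1}]'

```text
time_s: 22.72
ee_pos: [543.4, 188.2, 141.0]
ee_rot: [-180.0, -0.0, 97.7]
force: [0.9, 3.3, -1.7]
gripper_width: 0.5
gripper_force: 2.0
```

>>> send_rows --motion '[{"tx":-0.0032,"ty":0,"tz":-0.0013,"rx":0,"ry":0,"rz":0,"gripper":1},{"tx":-0.0032,"ty":0,"tz":-0.0012,"rx":0,"ry":0,"rz":0,"gripper":1},{"tx":-0.0032,"ty":0,"tz":-0.0011,"rx":0,"ry":0,"rz":0,"gripper":1},{"tx":-0.003,"ty":0,"tz":-0.001,"rx":0,"ry":0,"rz":0,"gripper":1}]'

```text
time_s: 23.22
ee_pos: [544.2, 181.6, 143.4]
ee_rot: [-180.0, -0.0, 97.7]
force: [0.9, 4.2, -2.7]
gripper_width: 0.2
gripper_force: 2.4
```

>>> send_rows --motion '[{"tx":-0.003,"ty":0,"tz":-0.0008,"rx":0,"ry":0,"rz":0,"gripper":1},{"tx":-0.003,"ty":0,"tz":-0.0007,"rx":0,"ry":0,"rz":0,"gripper":1},{"tx":-0.0026,"ty":0,"tz":-0.0006,"rx":0,"ry":0,"rz":0,"gripper":1}]'

```text
time_s: 23.6
ee_pos: [544.8, 177.3, 144.6]
ee_rot: [-180.0, -0.0, 97.7]
force: [0.2, 4.3, -2.4]
gripper_width: 0.4
gripper_force: 2.6
```

>>> send_rows --motion '[{"tx":-0.0028,"ty":0,"tz":-0.0005,"rx":0,"ry":0,"rz":0,"gripper":1},{"tx":-0.0026,"ty":0,"tz":-0.0004,"rx":0,"ry":0,"rz":0,"gripper":1},{"tx":-0.0024,"ty":0,"tz":-0.0003,"rx":0,"ry":0,"rz":0,"gripper":1}]'

```text
time_s: 23.98
ee_pos: [545.4, 173.5, 145.3]
ee_rot: [180.0, -0.0, 97.7]
force: [-0.7, 5.3, -1.0]
gripper_width: 0.7
gripper_force: 2.8
```

>>> send_rows --motion '[{"tx":-0.0024,"ty":0,"tz":-0.0003,"rx":0,"ry":0,"rz":0,"gripper":1},{"tx":-0.0024,"ty":0,"tz":-0.0002,"rx":0,"ry":0,"rz":0,"gripper":1},{"tx":0,"ty":0,"tz":0,"rx":0,"ry":0,"rz":0,"gripper":1}]'

```text
time_s: 24.35
ee_pos: [545.7, 171.1, 145.6]
ee_rot: [180.0, -0.0, 97.7]
force: [-1.3, 5.4, -0.9]
gripper_width: 0.6
gripper_force: 2.7
```

>>> send_rows --motion '[{"tx":-0.0024,"ty":0,"tz":-0.0002,"rx":0,"ry":0,"rz":0,"gripper":1},{"tx":-0.0024,"ty":0,"tz":-0.0001,"rx":0,"ry":0,"rz":0,"gripper":1},{"tx":0,"ty":0,"tz":0,"rx":0,"ry":0,"rz":0,"gripper":1}]'

```text
time_s: 24.72
ee_pos: [546.0, 168.8, 145.9]
ee_rot: [180.0, -0.0, 97.7]
force: [-0.8, 5.4, -0.7]
gripper_width: 0.7
gripper_force: 2.8
```

>>> send_rows --motion '[{"tx":-0.002,"ty":0,"tz":0,"rx":0,"ry":0,"rz":0,"gripper":1},{"tx":-0.002,"ty":0,"tz":0,"rx":0,"ry":0,"rz":0,"gripper":1},{"tx":0,"ty":0,"tz":0,"rx":0,"ry":0,"rz":0,"gripper":1}]'

```text
time_s: 25.1
ee_pos: [546.3, 167.4, 146.1]
ee_rot: [180.0, -0.1, 97.6]
force: [-1.4, 6.8, -0.3]
gripper_width: -0.0
gripper_force: 3.6
```

>>> send_rows --motion '[{"tx":-0.002,"ty":0,"tz":0,"rx":0,"ry":0,"rz":0,"gripper":1},{"tx":-0.001,"ty":0,"tz":0,"rx":0,"ry":0,"rz":0,"gripper":1},{"tx":0,"ty":0,"tz":0,"rx":0,"ry":0,"rz":0,"gripper":1}]'

```text
time_s: 25.48
ee_pos: [546.3, 167.1, 146.1]
ee_rot: [180.0, -0.2, 97.6]
force: [-1.1, 10.1, -0.0]
gripper_width: 0.7
gripper_force: 5.1
```

>>> send_rows --motion '[{"tx":-0.002,"ty":0,"tz":0,"rx":0,"ry":0,"rz":0,"gripper":1},{"tx":-0.002,"ty":0,"tz":0,"rx":0,"ry":0,"rz":0,"gripper":1},{"tx":0,"ty":0,"tz":0,"rx":0,"ry":0,"rz":0,"gripper":1}]'

```text
time_s: 25.85
ee_pos: [546.4, 166.6, 146.2]
ee_rot: [180.0, -0.4, 97.6]
force: [-2.3, 13.1, -0.4]
gripper_width: 0.2
gripper_force: 7.1
```

>>> send_rows --motion '[{"tx":0.03,"ty":0,"tz":0,"rx":0,"ry":0,"rz":0,"gripper":1},{"tx":0,"ty":0,"tz":-0.06,"rx":0,"ry":0,"rz":0,"gripper":1},{"tx":0,"ty":0,"tz":-0.08,"rx":0,"ry":0,"rz":0,"gripper":1},{"tx":-0.1075,"ty":0,"tz":0,"rx":0,"ry":0,"rz":0,"gripper":1},{"tx":-0.1075,"ty":0,"tz":0,"rx":0,"ry":0,"rz":0,"gripper":1},{"tx":-0.1075,"ty":0,"tz":0,"rx":0,"ry":0,"rz":0,"gripper":1},{"tx":-0.1075,"ty":0,"tz":0,"rx":0,"ry":0,"rz":0,"gripper":1},{"tx":0,"ty":0,"tz":0,"rx":0,"ry":0,"rz":0,"gripper":1},{"tx":0,"ty":0,"tz":0,"rx":0,"ry":0,"rz":0,"gripper":1}]'

```text
time_s: 26.98
ee_pos: [573.1, -35.4, 215.5]
ee_rot: [-180.0, 0.1, 97.6]
force: [0.2, 0.3, 0.4]
gripper_width: 0.2
gripper_force: 0.0
```

```bash
python3 - <<'E'
from h import *
s=env.state();p=s["ee_pos"];st()
C=np.array([557.6,77.0]); th=np.radians(7.63); ey=np.array([-np.sin(th),np.cos(th)]);ex=np.array([ey[1],-ey[0]])
print("box frame tcp",(p[:2]-C)@ex,(p[:2]-C)@ey)
S=cam("side"); save("s6.png",cv2.resize(S[0][150:290,220:360],(560,560),interpolation=cv2.INTER_CUBIC))
E
```

```text
26.98 [573.1 -35.4 215.5] [-1.7995e+02  5.0000e-02  9.7630e+01] F [0.2 0.3 0.4] T [-0.01 -0.15  0.03] w 0.2 g 0.0
box frame tcp 0.4394297099183213 -113.48772858349888
```

View pics/s6.png

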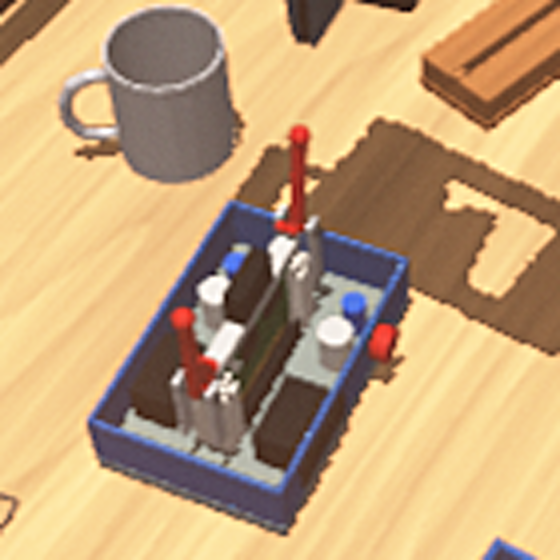

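Both levers are nearly upright: left ball at crop (182,318), right ball at (299,134). Back down at the right lever to finish it.

>>> send_rows --motion '[{"tx":0,"ty":0,"tz":0.06,"rx":0,"ry":0,"rz":0,"gripper":1},{"tx":0,"ty":0,"tz":0.078,"rx":0,"ry":0,"rz":0,"gripper":1},{"tx":0,"ty":0,"tz":0,"rx":0,"ry":0,"rz":0,"gripper":1},{"tx":0.012,"ty":0,"tz":0,"rx":0,"ry":0,"rz":0,"gripper":1},{"tx":0.01,"ty":0,"tz":0,"rx":0,"ry":0,"rz":0,"gripper":1},{"tx":0.006,"ty":0,"tz":0,"rx":0,"ry":0,"rz":0,"gripper":1},{"tx":0.004,"ty":0,"tz":0,"rx":0,"ry":0,"rz":0,"gripper":1}]'

```text
time_s: 27.9
ee_pos: [571.7, -19.6, 147.6]
ee_rot: [179.9, 0.1, 97.7]
force: [-1.0, -3.9, 3.0]
gripper_width: 0.4
gripper_force: 2.1
```

>>> send_rows --motion '[{"tx":0.003,"ty":0,"tz":0,"rx":0,"ry":0,"rz":0,"gripper":1},{"tx":0.003,"ty":0,"tz":0,"rx":0,"ry":0,"rz":0,"gripper":1},{"tx":0,"ty":0,"tz":0,"rx":0,"ry":0,"rz":0,"gripper":1}]'

```text
time_s: 28.28
ee_pos: [571.2, -16.8, 147.0]
ee_rot: [180.0, 0.1, 97.7]
force: [-1.3, -5.3, 3.2]
gripper_width: 0.6
gripper_force: 2.7
```

>>> send_rows --motion '[{"tx":0.003,"ty":0,"tz":0,"rx":0,"ry":0,"rz":0,"gripper":1},{"tx":0.003,"ty":0,"tz":0,"rx":0,"ry":0,"rz":0,"gripper":1},{"tx":0,"ty":0,"tz":0,"rx":0,"ry":0,"rz":0,"gripper":1}]'

```text
time_s: 28.65
ee_pos: [570.9, -14.4, 147.1]
ee_rot: [180.0, 0.1, 97.7]
force: [-0.5, -6.1, 4.8]
gripper_width: 0.6
gripper_force: 3.6
```

>>> send_rows --motion '[{"tx":0.003,"ty":0,"tz":0,"rx":0,"ry":0,"rz":0,"gripper":1},{"tx":0.002,"ty":0,"tz":0,"rx":0,"ry":0,"rz":0,"gripper":1},{"tx":0,"ty":0,"tz":0,"rx":0,"ry":0,"rz":0,"gripper":1}]'

```text
time_s: 29.02
ee_pos: [570.7, -12.6, 147.4]
ee_rot: [179.9, 0.2, 97.7]
force: [-0.2, -9.3, 5.9]
gripper_width: 0.5
gripper_force: 4.5
```

>>> send_rows --motion '[{"tx":0.003,"ty":0,"tz":0,"rx":0,"ry":0,"rz":0,"gripper":1},{"tx":0.002,"ty":0,"tz":0,"rx":0,"ry":0,"rz":0,"gripper":1},{"tx":0,"ty":0,"tz":0,"rx":0,"ry":0,"rz":0,"gripper":1}]'

```text
time_s: 29.4
ee_pos: [570.6, -11.6, 147.6]
ee_rot: [179.9, 0.4, 97.7]
force: [-1.1, -12.1, 6.9]
gripper_width: 0.2
gripper_force: 6.4
```

>>> send_rows --motion '[{"tx":0.002,"ty":0,"tz":-0.001,"rx":0,"ry":0,"rz":0,"gripper":1},{"tx":0.002,"ty":0,"tz":-0.001,"rx":0,"ry":0,"rz":0,"gripper":1},{"tx":0,"ty":0,"tz":0,"rx":0,"ry":0,"rz":0,"gripper":1}]'

```text
time_s: 29.78
ee_pos: [570.5, -11.1, 147.8]
ee_rot: [180.0, 0.6, 97.8]
force: [1.0, -16.9, 2.1]
gripper_width: 0.4
gripper_force: 8.4
```

Right is at its stop. Recheck the left.

>>> send_rows --motion '[{"tx":-0.03,"ty":0,"tz":0,"rx":0,"ry":0,"rz":0,"gripper":1},{"tx":0,"ty":0,"tz":-0.06,"rx":0,"ry":0,"rz":0,"gripper":1},{"tx":0,"ty":0,"tz":-0.08,"rx":0,"ry":0,"rz":0,"gripper":1},{"tx":0.105,"ty":0,"tz":0,"rx":0,"ry":0,"rz":0,"gripper":1},{"tx":0.105,"ty":0,"tz":0,"rx":0,"ry":0,"rz":0,"gripper":1},{"tx":0.105,"ty":0,"tz":0,"rx":0,"ry":0,"rz":0,"gripper":1},{"tx":0.105,"ty":0,"tz":0,"rx":0,"ry":0,"rz":0,"gripper":1},{"tx":0,"ty":0,"tz":0,"rx":0,"ry":0,"rz":0,"gripper":1},{"tx":0,"ty":0,"tz":0,"rx":0,"ry":0,"rz":0,"gripper":1}]'

```text
time_s: 30.9
ee_pos: [543.2, 187.1, 217.0]
ee_rot: [-179.9, -0.0, 97.7]
force: [-0.2, -0.3, 0.3]
gripper_width: 0.5
gripper_force: 0.0
```

```bash
python3 - <<'E'
from h import *
s=env.state();p=s["ee_pos"];st()
C=np.array([557.6,77.0]); th=np.radians(7.63); ey=np.array([-np.sin(th),np.cos(th)]);ex=np.array([ey[1],-ey[0]])
print("box frame tcp",(p[:2]-C)@ex,(p[:2]-C)@ey)
E
```

```text
30.9 [543.2 187.1 217. ] [-1.7992e+02 -1.0000e-02  9.7690e+01] F [-0.2 -0.3  0.3] T [-0.03 -0.1   0.08] w 0.5 g 0.0
box frame tcp 0.3566161514953161 111.00075988772575
```

>>> send_rows --motion '[{"tx":0,"ty":0,"tz":0.06,"rx":0,"ry":0,"rz":0,"gripper":1},{"tx":0,"ty":0,"tz":0.08,"rx":0,"ry":0,"rz":0,"gripper":1},{"tx":0,"ty":0,"tz":0,"rx":0,"ry":0,"rz":0,"gripper":1},{"tx":-0.02,"ty":0,"tz":0,"rx":0,"ry":0,"rz":0,"gripper":1},{"tx":-0.012,"ty":0,"tz":0,"rx":0,"ry":0,"rz":0,"gripper":1},{"tx":-0.006,"ty":0,"tz":0,"rx":0,"ry":0,"rz":0,"gripper":1},{"tx":-0.004,"ty":0,"tz":0,"rx":0,"ry":0,"rz":0,"gripper":1},{"tx":0,"ty":0,"tz":0,"rx":0,"ry":0,"rz":0,"gripper":1}]'

```text
time_s: 31.9
ee_pos: [546.8, 167.6, 148.7]
ee_rot: [179.9, -0.2, 97.6]
force: [-1.2, 4.1, 4.3]
gripper_width: 0.1
gripper_force: 2.4
```

>>> send_rows --motion '[{"tx":-0.003,"ty":0,"tz":-0.002,"rx":0,"ry":0,"rz":0,"gripper":1},{"tx":-0.003,"ty":0,"tz":0,"rx":0,"ry":0,"rz":0,"gripper":1},{"tx":0,"ty":0,"tz":0,"rx":0,"ry":0,"rz":0,"gripper":1}]'

```text
time_s: 32.28
ee_pos: [546.8, 166.9, 148.9]
ee_rot: [179.9, -0.4, 97.6]
force: [-0.9, 10.4, -0.8]
gripper_width: 1.0
gripper_force: 5.5
```

>>> send_rows --motion '[{"tx":-0.003,"ty":0,"tz":0,"rx":0,"ry":0,"rz":0,"gripper":1},{"tx":-0.002,"ty":0,"tz":0,"rx":0,"ry":0,"rz":0,"gripper":1},{"tx":0,"ty":0,"tz":0,"rx":0,"ry":0,"rz":0,"gripper":1}]'

```text
time_s: 32.65
ee_pos: [546.9, 166.3, 149.0]
ee_rot: [179.9, -0.6, 97.6]
force: [-1.7, 17.1, 0.1]
gripper_width: 0.1
gripper_force: 8.0
```

Both levers are rigid at their stops. Retreat and take a final look.

>>> send_rows --motion '[{"tx":0.04,"ty":0,"tz":0,"rx":0,"ry":0,"rz":0,"gripper":1},{"tx":0.04,"ty":0,"tz":-0.06,"rx":0,"ry":0,"rz":0,"gripper":1},{"tx":0.06,"ty":-0.04,"tz":-0.1,"rx":0,"ry":0,"rz":0,"gripper":1},{"tx":0.04,"ty":-0.08,"tz":-0.06,"rx":0,"ry":0,"rz":0,"gripper":1},{"tx":0,"ty":-0.1,"tz":0,"rx":0,"ry":0,"rz":0,"gripper":1},{"tx":0,"ty":0,"tz":0,"rx":0,"ry":0,"rz":0,"gripper":1},{"tx":0,"ty":0,"tz":0,"rx":0,"ry":0,"rz":0,"gripper":1}]'

```text
time_s: 33.52
ee_pos: [426.5, 235.3, 258.7]
ee_rot: [179.9, 0.0, 97.7]
force: [1.1, -0.3, -0.2]
gripper_width: 0.6
gripper_force: 0.0
```

```bash
python3 - <<'E'
from h import *
st(); S=cam("side");T=cam("top")
C=np.array([557.8,77.0]); th=np.radians(7.63); ey=np.array([-np.sin(th),np.cos(th)])
for n,c in(("side",S),("top",T)):
    for sd in(1,-1):
        print(n,sd,[proj(c,[*(C+ey*sd*(68+70*np.sin(a))),84+70*np.cos(a)]).round(1).tolist() for a in(0,.1,.2)])
a=cv2.resize(S[0][150:290,220:360],(400,400),interpolation=cv2.INTER_CUBIC);b=cv2.resize(T[0][80:220,190:330],(400,400),interpolation=cv2.INTER_CUBIC)
save("f.png",np.hstack([a,b]))
for n,c in(("side",S),("top",T)):
    r,g,bb=[c[0][...,i].astype(int) for i in range(3)]; m=((r>120)&(g<70)&(bb<70)).astype(np.uint8)
    k,l,s,ce=cv2.connectedComponentsWithStats(m); print(n,[(s[i,:5].tolist()) for i in range(1,k) if s[i,4]>8])
E
```

```text
33.52 [426.5 235.3 258.7] [1.7993e+02 5.0000e-02 9.7690e+01] F [ 1.1 -0.3 -0.2] T [-0.02 -0.12  0.02] w 0.6 g 0.0
side 1 [[266.3, 229.7], [264.8, 232.1], [263.4, 234.8]]
side -1 [[292.7, 187.4], [294.0, 185.5], [295.2, 183.9]]
top 1 [[220.6, 177.9], [217.4, 178.4], [214.2, 179.0]]
top -1 [[284.4, 168.2], [287.7, 167.8], [290.9, 167.4]]
side [[362, 203, 31, 22, 172], [372, 280, 10, 8, 49], [364, 289, 14, 26, 155], [80, 301, 16, 16, 93], [397, 349, 12, 17, 107], [323, 359, 16, 26, 146]]
top [[76, 88, 11, 11, 82], [284, 166, 5, 5, 21], [218, 175, 5, 6, 23], [280, 174, 6, 6, 30], [231, 182, 4, 5, 15], [276, 209, 9, 7, 44], [342, 233, 12, 38, 343], [199, 309, 11, 4, 24], [194, 315, 5, 7, 24], [194, 354, 12, 6, 67]]
```

View pics/f.png

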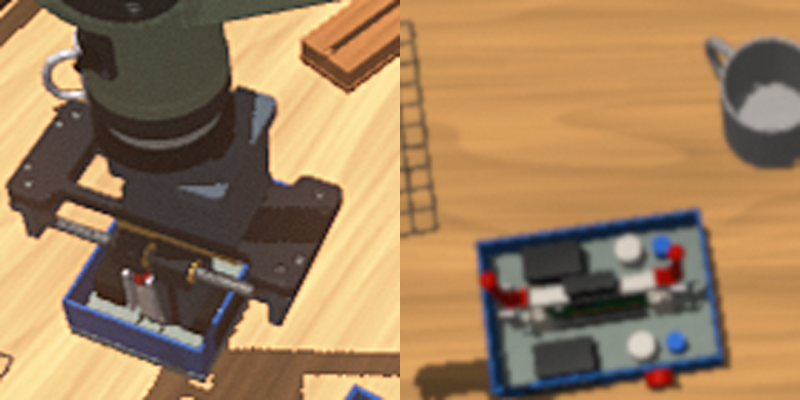

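The top view shows both levers upright, with balls at pixels (220,178) and (286,168) against predicted closed positions of (221,178) and (284,168). The card is down between the guides and the mug has not moved.

```bash
python3 -c "
from workcell import env
print(env.job_done())"
```

```text
the job is handed in; nothing more can be done
None
```

The job is handed in: the card is fitted and both red levers are at their stops, judged by feel and a final top-camera picture, with no verdict returned. I read about 15 N pressing the card and 17 N on the levers. I kept clear of the mug, pad and screwdriver, and the clock stood at about 34 s of the 72 s.

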